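# Cure the repaired boards in the UV tunnel

## Task

Run the next batch through the UV curing tunnel: take the two finished square boards out of the tray and lay them flat in the black bin, side by side, and lay every oblong repaired board flat and component side up inside the tray, none on another. Push the tray fully home under the lamp head, push the door shut until its sprung latch snaps in, and only then press the white start button. Leave the other things on the bench where they are.

Things in the scene. Friction and masses are not known exactly. Their poses are not given: they have to be found in the camera images.
- station: grey UV curing tunnel, fixed. Origin on the bench under the middle of the lintel (lamp head's outer face); +y points out of the mouth along the loading deck, +x to the latch side. Deck top 6 mm above the bench, y = 0 to 200 mm; guide rails 84 mm apart inside, 6 mm thick, tops at 14 mm. Lamp head: x +-52, y -165 to 0, top at 62 mm; fan housing behind it: y -225 to -165, top at 76 mm
- mouth (a point): middle of the lintel's lower edge, 28 mm above the bench, axes as the station's. The tunnel below it is 84 mm wide, its floor level with the deck, its end stop 157 mm in. Jambs either side of the mouth stand 14 mm out in y and are 62 mm high
- keeper (a point): rolled lip of the steel keeper (latch strike) on the far jamb, 40 mm above the bench, axes as the station's. The keeper stands out to 40 mm from the lintel face, x = 53 to 70 mm in the station frame, 25 to 55 mm above the bench
- door (a joint): door angle, rad: 0 shut, at the start 1.9 to 2.3 (swung wide open); seen from above it turns clockwise to shut. The hinge has 0.06 N m of friction, and a weak spring swings the door open again if it is let go unlatched; pushing the latch over takes about 8 to 10 N at the push plate
- door_hinge (a point): on the door's upright hinge axis, 38 mm above the bench, at x = -52, y = 17 mm in the station frame. It turns with the door: its x axis runs along the panel to the free edge, its y axis out of the outer face. Panel 104 mm wide, 6 mm thick (3 mm either side of the axis), 16 to 60 mm above the bench; shut, it lies along the station's +x
- door_push (a point): middle of the outer face of the latch case (push plate): steel, 50 x 30 mm, on the outside of the door by its free edge, its face 18 mm out from the hinge plane; the point is 74 mm from the hinge axis, 38 mm above the bench. Axes as door_hinge
- tongue (a joint): sprung brass latch tongue at the door's free edge, m: 0 fully out, to 0.009 pushed in. In the last 0.1 rad of closing its sloped side rides over the keeper (about 6 mm in), then it snaps back to 0 behind it and holds the door within 0.02 rad of shut
- start (a joint): travel of the start button, m: 0 up, 0.006 fully down, springs back; fully down takes 4 N. It counts as pressed beyond 0.004
- start_top (a point): middle of the top face of the white round start button, 24 mm across, on top of the fan housing, pressed straight down; at rest 98 mm above the bench
- tray: loose steel tray on the deck between the rails (2 mm play each side). Origin in the middle of its underside, y axis along it, out of the mouth. Plate 80 x 160 mm, 3 mm thick, with a lip 3 mm wide round it, top 6 mm above the underside (inside 74 x 154). At the start its origin is about 100 mm out of the mouth (station y); home, against the end stop, at y = -77 mm. It slides at 1 to 5 N
- tray_tab (a point): middle of the outer face of the tray's upright pull tab, which one pushes on; 88 mm along y from the tray's origin, 15 mm above its underside, axes as the tray's. Tab 40 mm wide, 8 mm thick, top 30 mm above the tray's underside (36 above the bench); too tall for the tunnel, it stays outside, its outer face 11 mm out from the lintel when the tray is home
- board1_mid (a point): centre of an oblong repaired board (7 mm above its underside): tan plug-in module with a black header strip along each short end and pins below, 54 mm in its x, 26 mm in its y, 14 mm high overall, 35 g, z up from the component side. It lies on the bench at the start; some of the four are absent
- board2_mid (a point): centre of an oblong repaired board (7 mm above its underside): tan plug-in module with a black header strip along each short end and pins below, 54 mm in its x, 26 mm in its y, 14 mm high overall, 35 g, z up from the component side. It lies on the bench at the start; some of the four are absent
- board3_mid (a point): centre of an oblong repaired board (7 mm above its underside): tan plug-in module with a black header strip along each short end and pins below, 54 mm in its x, 26 mm in its y, 14 mm high overall, 35 g, z up from the component side. It lies on the bench at the start; some of the four are absent
- board4_mid (a point): centre of an oblong repaired board (7 mm above its underside): tan plug-in module with a black header strip along each short end and pins below, 54 mm in its x, 26 mm in its y, 14 mm high overall, 35 g, z up from the component side. It lies on the bench at the start; some of the four are absent
- cured1_mid (a point): centre of a finished board (7 mm above its underside): tan square plug-in module, 44 x 44 mm, 14 mm high, 35 g, header strips along its two x ends. At the start both lie in the tray
- cured2_mid (a point): centre of a finished board (7 mm above its underside): tan square plug-in module, 44 x 44 mm, 14 mm high, 35 g, header strips along its two x ends. At the start both lie in the tray
- bin: black open plastic bin fixed to the bench, outside 125 mm in its x, 145 mm in its y, 28 mm high, walls and floor 3 mm. Origin at the centre of its underside
- fluxjar: bystander: small white jar, 37 mm across, 32 mm high, standing among the boards; origin at its underside
- tape: bystander: roll of yellow tape lying flat, 60 mm across, 15 mm high
- flask: bystander: white bottle with blue cap, 48 mm across, 110 mm high
- lenscap: bystander: black open cup, 56 mm across, 32 mm high
- driver: bystander: screwdriver with black handle, 170 mm long
- meter: bystander: grey multimeter 150 x 75 x 32 mm

How it is judged:
By the outcome, as a careful person would: the job done as asked, in the order asked, and still so for the second after the job is handed in, with the robot touching nothing.
Of board1, board2, board3, board4 only 2 to 4 are there at a start; the rules pass over those that are not, and their reading is None.
At some moment in a run one of board1, board2, board3, board4 may be knocked a few centimetres aside while the robot is not near it.
Once in a run the grip may slacken for a moment while it holds something.
It also fails if it takes over 208 s, if anything falls off the work surface, if the arm or the gripper's body presses on something with over 40 N, if the wrist force passes 120 N, or if a joint passes its speed limit or range.

## Robot

A 6-joint arm with a two-finger parallel gripper is mounted at the origin on the work surface. World frame = base frame: x ahead of the robot, y to its left, z up, the work surface at z = 0. Lengths are in mm, angles in rad, forces in N, time in s.
With the tool pointing down it reaches from about 375 to 975 mm from the base axis. Payload 3.8 kg.
Tool frame: the origin (TCP) lies on the centre line of the jaws, within the pads' length; the fingertips stand ctrl.finger_overhang ahead of it and the grasp point (between the pads) lies 2 mm behind it (ctrl.finger_overhang is the distance from the TCP to the fingertips, in mm); z points along the fingers, y is the line along which they close (so a half turn about z gives the same grasp; the last joint's range is limited). The gripper opens to 88 mm and grips with 3 to 60 N. Pads are 18 mm wide; open, the fingers measure 123 mm over their backs; the gripper's body (75 mm by 187 mm) begins 45 mm behind the grasp point.
Start: joints at [-1.378, 0.264, 1.604, -0, 1.274, -0.037], TCP at [153.748, -657.252, 255.706] pointing down, gripper open.
Joint ranges: [-2.63, 2.63], [-0.94, 2.18], [0.31, 2.57], [-1.31, 4.45], [0, 2.66], [-2.55, 2.55]. Speed limits (rad/s): [2.57, 2.57, 3.14, 3.14, 3.14, 3.14].

## Interface

Orientations are given as [roll, pitch, yaw] about the fixed x, y, z axes, in that order (R = Rz(yaw) Ry(pitch) Rx(roll)).
In Python, from cell import observe, imaging, ctrl gives the robot as it stands.
- The arm moves only by the shell command python3 -m jog 'ROWS' [FORCE]. ROWS is JSON, a list of rows, each an object of numbers: "fingers": the finger opening in cm, from 0 to 8.81; "tx", "ty", "tz": the shift along the tool's x, y, z in cm; "wx", "wy", "wz": the turn, a rotation vector about the tool's x, y, z in rad. In form: [{"fingers": .., "tx": .., "ty": .., "tz": .., "wx": .., "wy": .., "wz": ..}, ...]. A call has 1 to 5 rows; each row is the pose to reach, as a shift and turn from the pose commanded when the call began, along the tool's axes at that moment; what a row does not reach only later rows make up. A row lasts 1/8 s, in which the tool goes at most 62.5 mm and 10.7 degrees, less where a joint would pass 70% of its speed; a pose out of reach is approached as far as the arm can. A call with a gripper value outside its range is refused whole. The fingers move at their own pace and stop on an object; FORCE is the grip in N (left out, the last holds). Time passes only in rows, so rows that repeat a pose let the fingers close. It gives the time, the measured TCP pose, the force, the opening and the grip force at its end, in the units of the state.
- observe(): the state, without advancing time (a new reading comes with each control period).
- imaging.read_camera(name): name is "side" or "top"; returns a dict with "img" (480x640x3 uint8, red, green, blue), "K" (3x3 intrinsics, pixels), "rvec" (rotation vector, rad) and "tvec" (3), from world to camera coordinates, as OpenCV has them. Camera axes: x right, y down, z forward; pixel columns grow to the right and rows downward; lengths in mm; the calibration is good to about 2 mm. A picture is of the moment at which its call begins. There is no depth.
- ctrl.job_done(): hands the job in; it is judged then, once.
The state is a dict: "t": time; "joint_positions": joint angles; "joint_velocities": joint speeds; "tau": joint torques, N m; "ee_pos": TCP position; "ee_rot": TCP orientation; "force": force on the tool from outside, world axes, zero at the start; "torque": the same for the moment, N m; "finger_gap": finger opening in mm; "gripper_force": force on a finger pad.
Only numpy, scipy, OpenCV 4.12 (cv2) and the standard library are available. Lean on these libraries where they do the work, as an engineer would, in place of code of your own. Each camera call takes 0.05 s, during which the arm holds its last target. There are 200 camera calls.

## Working session

There is one attempt and no reset: what is moved stays moved. The work goes in short steps, Python scripts to look and compute and a shell command to move; the robot and the scene stay as the last step left them, time stands still between calls to the robot, and variables do not carry over. Pictures are saved under pics/ and viewed, at most 14 in all, crops included, and the job is handed in when it is done.

```bash
ls; mkdir -p pics
python3 - <<'E'
from cell import observe, imaging, ctrl
import cv2,numpy as np
for n in("top","side"):
    d=imaging.read_camera(n); cv2.imwrite(f"pics/{n}0.png",d["img"][:,:,::-1])
    R=cv2.Rodrigues(np.array(d["rvec"],float))[0]; print(n,d["K"],(-R.T@np.array(d["tvec"]).ravel()),R.round(2).tolist())
s=observe();print({k:np.round(v,3).tolist() for k,v in s.items()},ctrl.finger_overhang)
E
```

```text
pics
top [[501.64706079   0.         322.55050169]
 [  0.         501.64706079 231.82281813]
 [  0.           0.           1.        ]] [ 430.40402997  -51.9974772  1389.18519915] [[-0.01, -1.0, -0.01], [-0.99, 0.01, -0.11], [0.11, 0.01, -0.99]]
side [[493.8102787    0.         310.56015551]
 [  0.         493.8102787  245.34004411]
 [  0.           0.           1.        ]] [146.19576399 699.68849366 701.46468881] [[-0.86, -0.51, 0.01], [-0.3, 0.49, -0.82], [0.41, -0.71, -0.58]]
{'t': 0.1, 'joint_positions': [-1.378, 0.265, 1.605, -0.0, 1.274, -0.037], 'joint_velocities': [-0.001, -0.001, -0.002, 0.001, -0.0, 0.001], 'tau': [0.0, -50.362, -35.807, 0.073, 0.023, -0.0], 'ee_pos': [153.644, -656.678, 254.552], 'ee_rot': [-3.14, -0.0, 0.23], 'force': [0.258, -0.126, -0.634], 'torque': [-0.047, -0.003, -0.012], 'gripper_force': 0.0, 'finger_gap': 88.259} 17.0
```

View pics/top0.png

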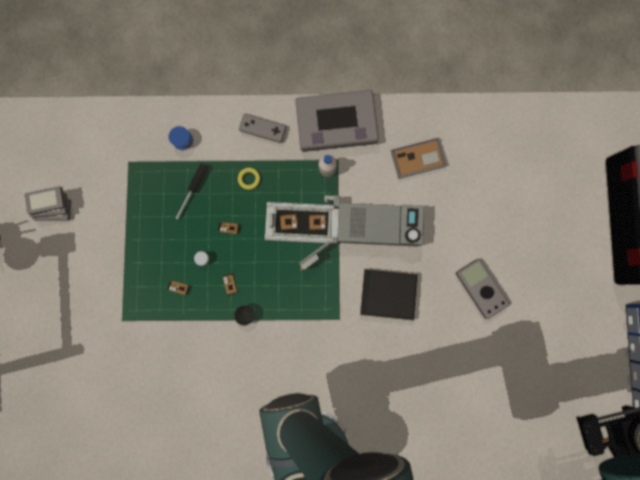

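View pics/side0.png

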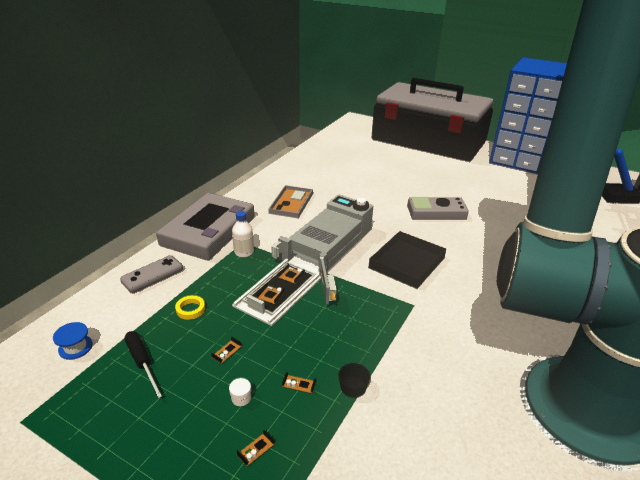

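```bash
cat > h.py <<'E'
from cell import observe, imaging, ctrl
import cv2,numpy as np
class Cam:
    def __init__(s,n):
        d=imaging.read_camera(n); s.img=d["img"]; s.K=np.array(d["K"],float); s.rv=np.array(d["rvec"],float); s.t=np.array(d["tvec"],float).ravel()
        s.R=cv2.Rodrigues(s.rv)[0]; s.C=-s.R.T@s.t; s.P=s.K@np.c_[s.R,s.t]
    def onz(s,uv,z):
        d=s.R.T@np.linalg.solve(s.K,[uv[0],uv[1],1.]); return s.C+d*(z-s.C[2])/d[2]
    def proj(s,X):
        p=np.atleast_2d(X)@s.R.T+s.t; p=p@s.K.T; return p[:,:2]/p[:,2:]
def tri(a,ua,b,ub):
    X=cv2.triangulatePoints(a.P,b.P,np.array(ua,float).reshape(2,1),np.array(ub,float).reshape(2,1)).ravel(); return X[:3]/X[3]
def crop(c,x0,y0,x1,y1,k,fn):
    cv2.imwrite(fn,cv2.resize(c.img[y0:y1,x0:x1,::-1],None,fx=k,fy=k,interpolation=cv2.INTER_CUBIC))
def orange(c):
    h=cv2.cvtColor(c.img,cv2.COLOR_RGB2HSV); return ((h[...,0]>5)&(h[...,0]<22)&(h[...,1]>120)&(h[...,2]>60)).astype(np.uint8)
E
python3 - <<'E'
from h import *
t=Cam("top");s=Cam("side")
crop(t,165,185,325,305,5,"pics/t1.png"); crop(s,205,225,365,345,5,"pics/s1.png")
crop(t,255,180,435,330,4,"pics/t2.png")
for c in(t,s):
    m=orange(c); m=cv2.morphologyEx(m,cv2.MORPH_CLOSE,np.ones((3,3)))
    n,l,st,ce=cv2.connectedComponentsWithStats(m)
    for i in range(1,n):
        if st[i,4]>15: print(st[i],ce[i].round(1),c.onz(ce[i],10).round(0))
    print()
E
```

```text
[396 143  46  31 603] [414.6 158. ] [ 797. -299.   10.]
[280 214  18  16 157] [285.9 221.5] [619.  63.  10.]
[309 215  17  15 142] [314.4 221.7] [618. -16.  10.]
[220 223  18  10 106] [230.6 227.2] [605. 217.  10.]
[226 275  10  19 107] [230.7 285.1] [445. 214.  10.]
[171 281  17  13  81] [180.3 287. ] [441. 352.  10.]

[273 189  36  24 370] [290.4 201.3] [ 797. -304.   10.]
[278 267  22  17 157] [289.1 275.4] [622. -23.  10.]
[257 286  22  18 173] [268.3 295.3] [624.  56.  10.]
[331 292   4   8  30] [332.5 295.5] [506. -13.  10.]
[215 340  27  23 173] [228.4 349.6] [600. 222.  10.]
[282 375  32  18 232] [299.  384.1] [445. 222.  10.]
[240 434  34  32 320] [256.9 447.8] [437. 359.  10.]
```

View pics/t1.png

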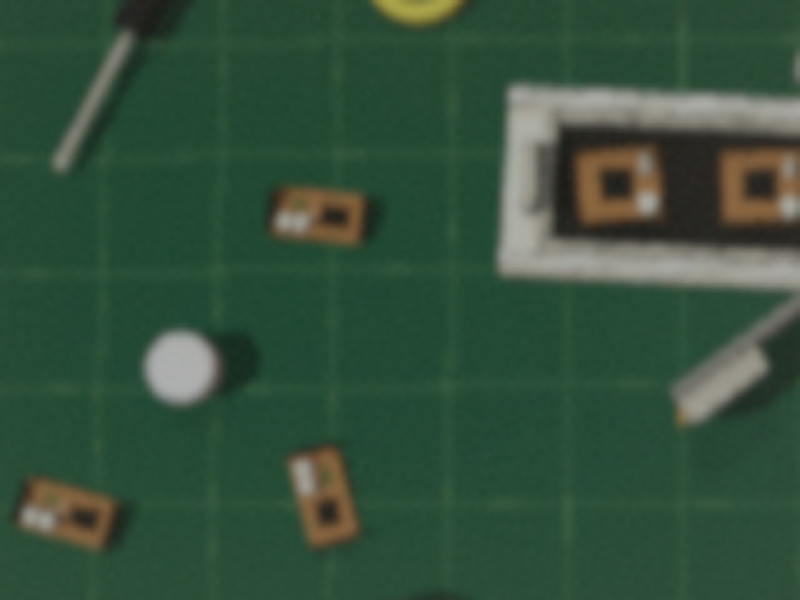

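View pics/s1.png

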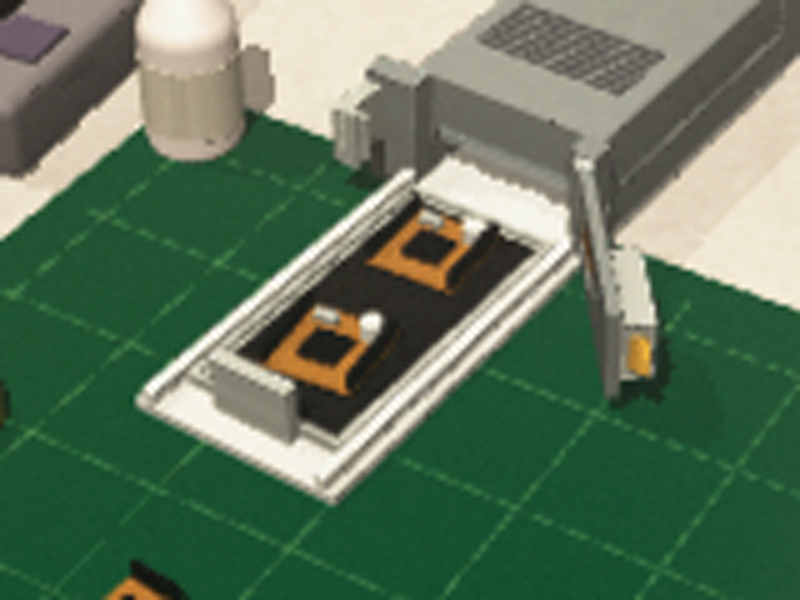

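View pics/t2.png

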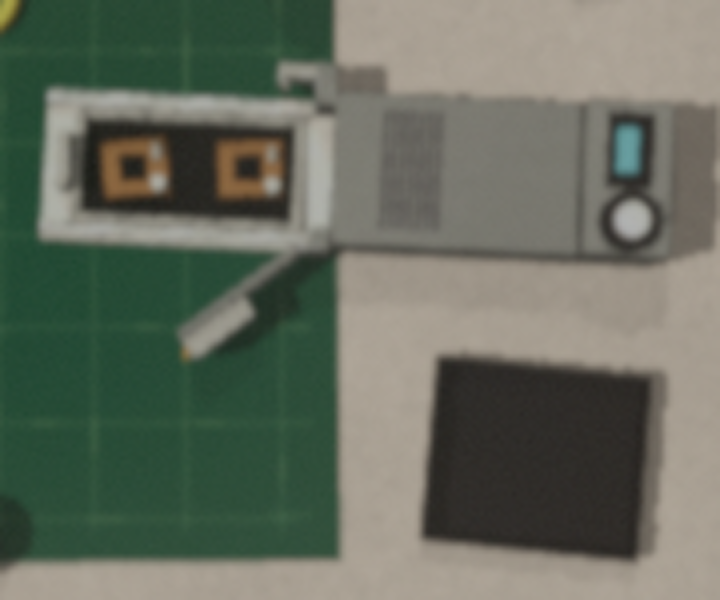

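The top crop shows three oblong boards, component side up, on the mat at about px (229,228), (230,285) and (178,288). The tray holds two square boards at (289,221) and (318,221), and the bin is at (390,294). The door is open, with its latch case at about (308,258). The side crop shows the tray, tab and door clearly. Next I fit the poses from these landmarks.

```bash
cat > fit.py <<'E'
from h import *
from scipy.optimize import least_squares
t=Cam("top");s=Cam("side")
T1=lambda u,v:(165+u/5-.4,185+v/5-.4); T2=lambda u,v:(255+u/4-.4,180+v/4-.4); S1=lambda u,v:(205+u/5-.4,225+v/5-.4)
def fit(pts,p0):
    def tf(p,X): c,q=np.cos(p[2]),np.sin(p[2]); return np.array([p[0]+c*X[0]-q*X[1],p[1]+q*X[0]+c*X[1],X[2]])
    f=lambda p:np.concatenate([(c.proj(tf(p,X))[0]-uv)*w for c,uv,X,w in pts])
    r=least_squares(f,p0,x_scale=[10,10,.1],loss="soft_l1"); return r.x,r.fun.reshape(-1,2)
st,res=fit([(t,T2(337,97),(52,0,62),1),(t,T2(330,248),(-52,0,62),1),(t,T2(670,105),(52,-225,76),1),(t,T2(665,258),(-52,-225,76),1),
 (t,T2(47,90),(48,200,14),1),(t,T2(38,240),(-48,200,14),1),(t,T2(632,220),(-29,-195,98),0),(s,S1(140,400),(48,200,14),1),(s,S1(330,495),(-48,200,14),1)],[620,-60,0.])
print("station",st.round(3));print(res.round(1).tolist())
b,res=fit([(t,T2(u,v),(x,y,28),1) for u,v,x,y in((438,357,62.5,72.5),(650,375,62.5,-72.5),(635,557,-62.5,-72.5),(423,538,-62.5,72.5))],[430,-220,0.])
print("bin",b.round(3),res.round(1).tolist())
def brd(n,cs,side,z=11):
    P=np.array([t.onz(T1(*c),z) for c in cs]); c=P.mean(0); a=P[1]+P[2]-P[0]-P[3]
    print(n,c.round(1),"long yaw",np.arctan2(a[1],a[0]).round(3),"len",np.linalg.norm(P[1]-P[0]).round(),np.linalg.norm(P[2]-P[1]).round(),"tri",tri(t,np.mean([T1(*q) for q in cs],0),s,side).round(1))
brd("b1",[(268,188),(375,192),(365,245),(268,238)],(228,350))
brd("b2",[(290,455),(316,548),(360,538),(338,447)],(299,384))
brd("b3",[(28,478),(120,500),(107,550),(15,525)],(257,448))
brd("cA",[(575,152),(655,147),(662,218),(583,225)],S1(325,348),20)
brd("cB",[(721,152),(801,150),(805,218),(725,222)],S1(430,245),20)
c,q=np.cos(st[2]),np.sin(st[2]);R=np.array([[c,-q],[q,c]])
for n,uv,z in(("tray dark centre",T2(188,168),9),("tab top",T1(543,177),36),("button",T2(632,220),98)):
    print(n,(R.T@(t.onz(uv,z)[:2]-st[:2])).round(1),t.onz(uv,z).round(1))
for n,uv in(("tabtopL",S1(215,352)),("tabtopR",S1(297,388))): print(n,(R.T@(s.onz(uv,36)[:2]-st[:2])).round(1))
E
python3 fit.py
```

```text
station [ 6.09203e+02 -7.74870e+01 -4.90000e-02]
[[-1.2, -0.8], [-1.0, 0.1], [0.6, -0.3], [1.1, 0.6], [-1.0, 2.4], [-0.7, -0.7], [-0.0, 0.0], [0.7, -0.5], [-0.1, -1.3]]
bin [ 4.19048e+02 -2.15653e+02 -9.90000e-02] [[-0.3, -0.9], [0.2, -0.4], [0.6, 0.8], [-0.5, 0.4]]
b1 [603.1 222.5  11. ] long yaw -1.632 len 60.0 30.0 tri [602.3 222.3   8.5]
b2 [447.9 216.3  11. ] long yaw -2.871 len 53.0 25.0 tri [447.8 217.7   3.6]
b3 [439.9 358.1  11. ] long yaw -1.823 len 52.0 28.0 tri [438.7 358.4   7.6]
cA [617.5  55.4  20. ] long yaw -1.503 len 44.0 40.0 tri [618.9  56.2  15. ]
cB [616.9 -24.1  20. ] long yaw -1.541 len 44.0 38.0 tri [617.7 -23.9  16.7]
tray dark centre [ 5.  97.3] [619.   19.4   9. ]
tab top [  2.6 173.3] [620.3  95.5  36. ]
button [ -28.9 -196.3] [ 570.7 -272.1   98. ]
tabtopL [ 24.4 180.3]
tabtopR [-16.9 179.1]
```

```bash
cat >> h.py <<'E'
def rel(x,y,z,yaw):
    from scipy.spatial.transform import Rotation as Ro
    o=observe(); R=Ro.from_euler("xyz",o["ee_rot"]); d=R.inv().apply(np.array([x,y,z])-o["ee_pos"])/10
    w=(R.inv()*Ro.from_euler("xyz",[np.pi,0,yaw])).as_rotvec()
    print("pos",np.round(o["ee_pos"],1),"t(cm)",d.round(2),"w",w.round(3),"gap",round(o["finger_gap"],1),"t",o["t"])
E
python3 -m jog '[{"fingers":6.2,"tx":22.5,"ty":-21.5},{"tx":22.5,"ty":-21.5},{"tx":22.5,"ty":-21.5},{"tx":22.5,"ty":-21.5},{"tx":22.5,"ty":-21.5}]' 25
python3 -m jog '[{"tx":22.5,"ty":-21.5},{"tx":22.5,"ty":-21.5},{"tx":22.5,"ty":-21.5},{"tx":22.5,"ty":-21.5},{"tx":22.5,"ty":-21.5}]'
python3 -c "from h import *;rel(618,56,100,.06)"
```

```text
pos [ 153.7 -657.1  255.2] t(cm) [ 61.46 -58.84  15.56] w [-0.001  0.     0.17 ] gap 88.1 t 0.3$[0]: bad value
$[0]: bad value
```

```bash
python3 -m jog '[{"fingers":6.2,"tx":5,"ty":-5,"tz":0,"wx":0,"wy":0,"wz":0},{"fingers":6.2,"tx":13.5,"ty":-13,"tz":0,"wx":0,"wy":0,"wz":0},{"fingers":6.2,"tx":22.5,"ty":-21.5,"tz":0,"wx":0,"wy":0,"wz":0},{"fingers":6.2,"tx":22.5,"ty":-21.5,"tz":0,"wx":0,"wy":0,"wz":0},{"fingers":6.2,"tx":22.5,"ty":-21.5,"tz":0,"wx":0,"wy":0,"wz":0}]' 25
python3 -c "from h import *;rel(618,56,100,.06)"
```

```text
t: 0.92
ee_pos: [324.7, -394.9, 255.9]
ee_rot: [3.141, -0.001, 0.229]
force: [0.2, -0.9, 0.5]
finger_gap: 62.3
gripper_force: 0.0
pos [ 324.7 -394.9  255.9] t(cm) [ 38.81 -37.25  15.59] w [ 0.001 -0.001  0.169] gap 62.3 t 0.925
```

```bash
python3 -m jog '[{"fingers":6.2,"tx":22.5,"ty":-21.5,"tz":0,"wx":0,"wy":0,"wz":0},{"fingers":6.2,"tx":22.5,"ty":-21.5,"tz":0,"wx":0,"wy":0,"wz":0},{"fingers":6.2,"tx":22.5,"ty":-21.5,"tz":0,"wx":0,"wy":0,"wz":0},{"fingers":6.2,"tx":22.5,"ty":-21.5,"tz":0,"wx":0,"wy":0,"wz":0},{"fingers":6.2,"tx":22.5,"ty":-21.5,"tz":0,"wx":0,"wy":0,"wz":0}]'
python3 -m jog '[{"fingers":6.2,"tx":16.4,"ty":-15.8,"tz":5,"wx":0,"wy":0,"wz":0.17},{"fingers":6.2,"tx":16.4,"ty":-15.8,"tz":10,"wx":0,"wy":0,"wz":0.17},{"fingers":6.2,"tx":16.4,"ty":-15.8,"tz":15.5,"wx":0,"wy":0,"wz":0.17},{"fingers":6.2,"tx":16.4,"ty":-15.8,"tz":15.5,"wx":0,"wy":0,"wz":0.17},{"fingers":6.2,"tx":16.4,"ty":-15.8,"tz":15.5,"wx":0,"wy":0,"wz":0.17}]'
python3 -c "
from h import *;rel(618,56,29,.06)
c=Cam('side');crop(c,190,180,390,330,4,'pics/s2.png')"
```

```text
t: 1.55
ee_pos: [494.9, -134.2, 256.1]
ee_rot: [3.141, -0.001, 0.23]
force: [1.0, -1.0, -0.8]
finger_gap: 61.7
gripper_force: 0.0
t: 2.17
ee_pos: [617.0, 57.1, 97.8]
ee_rot: [-3.141, 0.003, 0.061]
force: [0.3, 0.5, 0.9]
finger_gap: 61.8
gripper_force: 0.0
pos [617.   57.1  97.8] t(cm) [0.11 0.12 6.88] w [-0.     0.003  0.001] gap 61.8 t 2.175
```

View pics/s2.png

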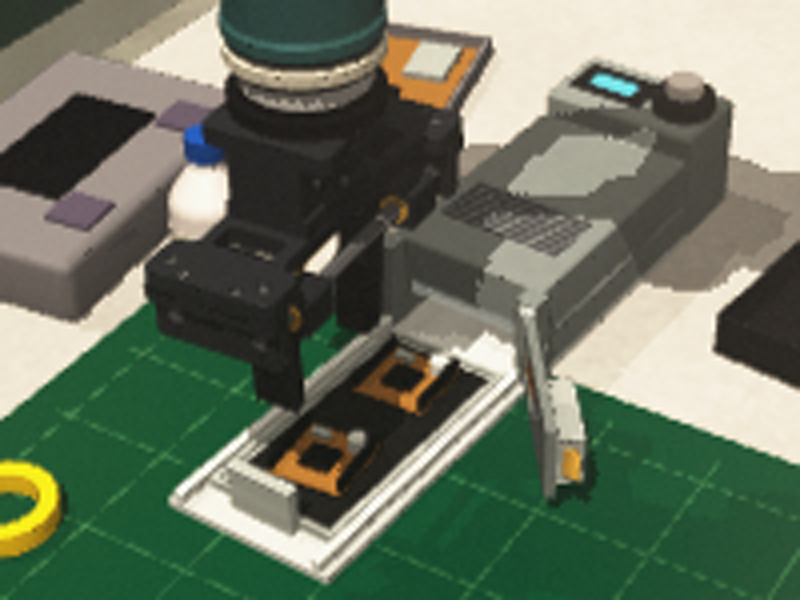

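```bash
python3 -m jog '[{"fingers":5.5,"tx":-0.4,"ty":4,"tz":0,"wx":0,"wy":0,"wz":0.03},{"fingers":5.5,"tx":-0.4,"ty":8.1,"tz":0,"wx":0,"wy":0,"wz":0.03},{"fingers":5.5,"tx":-0.4,"ty":8.1,"tz":2,"wx":0,"wy":0,"wz":0.03},{"fingers":5.5,"tx":-0.4,"ty":8.1,"tz":4.5,"wx":0,"wy":0,"wz":0.03},{"fingers":5.5,"tx":-0.4,"ty":8.1,"tz":4.5,"wx":0,"wy":0,"wz":0.03}]'
python3 -c "
from h import *;rel(617.5,-24,31,.03)
c=Cam('side');crop(c,220,180,380,300,5,'pics/s3.png')"
```

```text
t: 2.85
ee_pos: [615.8, -25.4, 53.0]
ee_rot: [-3.141, 0.006, 0.03]
force: [-0.4, -0.6, -0.1]
finger_gap: 55.3
gripper_force: 0.0
pos [615.8 -25.4  53. ] t(cm) [ 0.19 -0.13  2.2 ] w [-0.001  0.006 -0.   ] gap 55.3 t 2.85
```

View pics/s3.png

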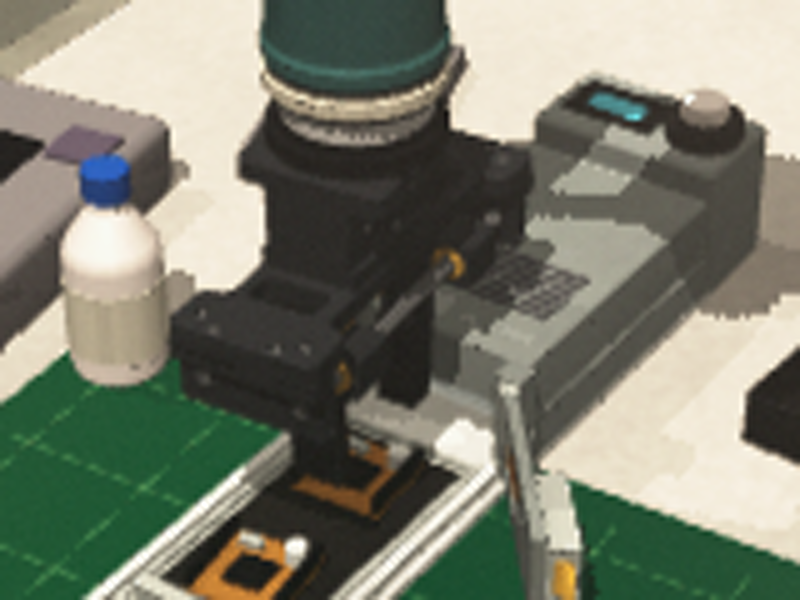

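The left finger stands over the near edge of the square board at crop px (330,470) and the body clears the lamp head. Now I descend and grip.

```bash
python3 -m jog '[{"fingers":5.5,"tx":0.2,"ty":-0.1,"tz":1,"wx":0,"wy":0,"wz":0},{"fingers":5.5,"tx":0.2,"ty":-0.1,"tz":2.2,"wx":0,"wy":0,"wz":0},{"fingers":5.5,"tx":0.2,"ty":-0.1,"tz":2.2,"wx":0,"wy":0,"wz":0},{"fingers":4,"tx":0.2,"ty":-0.1,"tz":2.2,"wx":0,"wy":0,"wz":0},{"fingers":4,"tx":0.2,"ty":-0.1,"tz":2.2,"wx":0,"wy":0,"wz":0}]' 25
python3 -m jog '[{"fingers":4,"tx":0,"ty":0,"tz":0,"wx":0,"wy":0,"wz":0},{"fingers":4,"tx":0,"ty":0,"tz":0,"wx":0,"wy":0,"wz":0},{"fingers":4,"tx":0,"ty":0,"tz":-1,"wx":0,"wy":0,"wz":0},{"fingers":4,"tx":0,"ty":0,"tz":-2.5,"wx":0,"wy":0,"wz":0},{"fingers":4,"tx":0,"ty":0,"tz":-2.5,"wx":0,"wy":0,"wz":0}]'
```

```text
t: 3.52
ee_pos: [620.8, -24.9, 34.1]
ee_rot: [3.142, -0.001, 0.03]
force: [-0.1, -0.3, -0.5]
finger_gap: 43.9
gripper_force: 25.0
t: 4.15
ee_pos: [622.4, -25.0, 61.3]
ee_rot: [3.141, -0.005, 0.03]
force: [-0.0, 0.3, -0.7]
finger_gap: 43.3
gripper_force: 25.0
```

```bash
python3 -m jog '[{"fingers":4,"tx":-1,"ty":1,"tz":-6,"wx":0,"wy":0,"wz":0},{"fingers":4,"tx":-5,"ty":5.3,"tz":-6,"wx":0,"wy":0,"wz":0.03},{"fingers":4,"tx":-9,"ty":9.5,"tz":-6,"wx":0,"wy":0,"wz":0.06},{"fingers":4,"tx":-13,"ty":13.7,"tz":-6,"wx":0,"wy":0,"wz":0.129},{"fingers":4,"tx":-17.2,"ty":18,"tz":-6,"wx":0,"wy":0,"wz":0.129}]'
python3 -c "
from h import *;rel(446,-218,60,-.1)"
```

```text
t: 4.78
ee_pos: [452.9, -211.1, 119.2]
ee_rot: [3.141, -0.001, -0.099]
force: [0.8, -0.6, 0.3]
finger_gap: 43.5
gripper_force: 25.0
pos [ 452.9 -211.1  119.2] t(cm) [-0.62  0.75  5.92] w [ 0.001 -0.001  0.001] gap 43.5 t 4.775
```

```bash
python3 -m jog '[{"fingers":4,"tx":-0.4,"ty":0.7,"tz":3,"wx":0,"wy":0,"wz":0},{"fingers":4,"tx":-0.4,"ty":0.7,"tz":7,"wx":0,"wy":0,"wz":0},{"fingers":4,"tx":-0.4,"ty":0.7,"tz":8.5,"wx":0,"wy":0,"wz":0},{"fingers":4,"tx":-0.4,"ty":0.7,"tz":9.2,"wx":0,"wy":0,"wz":0},{"fingers":4,"tx":-0.4,"ty":0.7,"tz":9.2,"wx":0,"wy":0,"wz":0}]'
python3 -m jog '[{"fingers":4,"tx":0,"ty":0,"tz":0,"wx":0,"wy":0,"wz":0},{"fingers":5.6,"tx":0,"ty":0,"tz":0.1,"wx":0,"wy":0,"wz":0},{"fingers":5.6,"tx":0,"ty":0,"tz":0,"wx":0,"wy":0,"wz":0},{"fingers":5.6,"tx":0,"ty":0,"tz":0,"wx":0,"wy":0,"wz":0},{"fingers":5.6,"tx":0,"ty":0,"tz":-3,"wx":0,"wy":0,"wz":0}]'
python3 -m jog '[{"fingers":5.6,"tx":0,"ty":0,"tz":-4,"wx":0,"wy":0,"wz":0},{"fingers":5.6,"tx":0,"ty":0,"tz":-9,"wx":0,"wy":0,"wz":0},{"fingers":5.6,"tx":4,"ty":-4.2,"tz":-9,"wx":0,"wy":0,"wz":0},{"fingers":5.6,"tx":8,"ty":-8.4,"tz":-9,"wx":0,"wy":0,"wz":-0.15},{"fingers":5.6,"tx":12,"ty":-12.6,"tz":-9,"wx":0,"wy":0,"wz":-0.3}]'
python3 -c "
from h import *;rel(618,56,90,.06+1.571);rel(618,56,90,.06-1.571);print(observe()['joint_positions'])"
```

```text
t: 5.4
ee_pos: [450.3, -216.7, 27.7]
ee_rot: [3.141, -0.001, -0.099]
force: [-0.2, 0.1, 0.5]
finger_gap: 43.6
gripper_force: 25.0
t: 6.02
ee_pos: [447.1, -215.3, 54.8]
ee_rot: [-3.139, 0.005, -0.099]
force: [-0.3, -1.1, 0.8]
finger_gap: 55.8
gripper_force: 0.0
t: 6.65
ee_pos: [582.4, -102.0, 147.2]
ee_rot: [3.141, -0.001, 0.205]
force: [0.2, -0.3, -0.8]
finger_gap: 56.0
gripper_force: 0.0
pos [ 582.4 -102.   147.2] t(cm) [  6.7  -14.75   5.72] w [ 1.000e-03 -0.000e+00 -1.426e+00] gap 56.0 t 6.65
pos [ 582.4 -102.   147.2] t(cm) [  6.7  -14.75   5.72] w [-0.000e+00 -1.000e-03  1.716e+00] gap 56.0 t 6.65
[-2.15483062e-01  1.97060907e-01  1.89541305e+00 -1.68371880e-04
  1.04802472e+00  1.15026816e+00]
```

```bash
python3 -m jog '[{"fingers":5.6,"tx":2.3,"ty":-5,"tz":0,"wx":0,"wy":0,"wz":-0.18},{"fingers":5.6,"tx":4.5,"ty":-10,"tz":0,"wx":0,"wy":0,"wz":-0.36},{"fingers":5.6,"tx":6.7,"ty":-14.7,"tz":0,"wx":0,"wy":0,"wz":-0.54},{"fingers":5.6,"tx":6.7,"ty":-14.7,"tz":0,"wx":0,"wy":0,"wz":-0.72},{"fingers":5.6,"tx":6.7,"ty":-14.7,"tz":0,"wx":0,"wy":0,"wz":-0.9}]'
python3 -m jog '[{"fingers":5.6,"tx":0,"ty":0,"tz":2,"wx":0,"wy":0,"wz":-0.18},{"fingers":5.6,"tx":0,"ty":0,"tz":5,"wx":0,"wy":0,"wz":-0.36},{"fingers":5.6,"tx":0,"ty":0,"tz":7,"wx":0,"wy":0,"wz":-0.53},{"fingers":5.6,"tx":0,"ty":0,"tz":7.5,"wx":0,"wy":0,"wz":-0.53},{"fingers":5.6,"tx":0,"ty":0,"tz":7.5,"wx":0,"wy":0,"wz":-0.53}]'
python3 -c "
from h import *;rel(618.5,56,33,.06+1.571)
c=Cam('side');crop(c,190,200,390,350,4,'pics/s4.png')"
```

```text
t: 7.28
ee_pos: [617.4, 55.6, 146.4]
ee_rot: [-3.141, 0.0, 1.109]
force: [-0.6, 0.1, -0.0]
finger_gap: 56.0
gripper_force: 0.0
t: 7.9
ee_pos: [617.5, 54.4, 71.7]
ee_rot: [-3.141, -0.0, 1.628]
force: [0.4, -0.3, 0.7]
finger_gap: 56.4
gripper_force: 0.0
pos [617.5  54.4  71.7] t(cm) [0.15 0.11 3.87] w [-0.    -0.    -0.003] gap 56.4 t 7.9
```

View pics/s4.png

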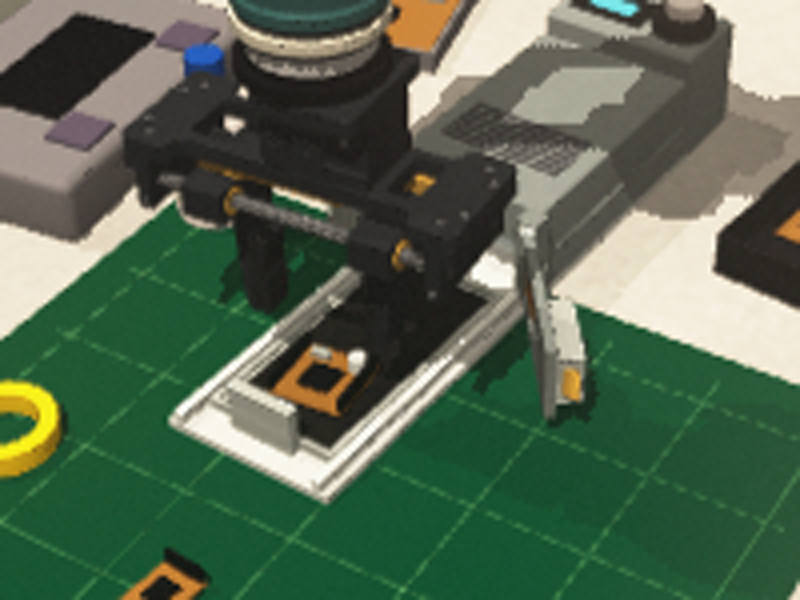

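```bash
python3 -m jog '[{"fingers":5.6,"tx":0.1,"ty":0.1,"tz":2,"wx":0,"wy":0,"wz":0},{"fingers":5.6,"tx":0.1,"ty":0.1,"tz":3.9,"wx":0,"wy":0,"wz":0},{"fingers":5.6,"tx":0.1,"ty":0.1,"tz":3.9,"wx":0,"wy":0,"wz":0},{"fingers":4,"tx":0.1,"ty":0.1,"tz":3.9,"wx":0,"wy":0,"wz":0},{"fingers":4,"tx":0.1,"ty":0.1,"tz":3.9,"wx":0,"wy":0,"wz":0}]' 25
python3 -m jog '[{"fingers":4,"tx":0,"ty":0,"tz":0,"wx":0,"wy":0,"wz":0},{"fingers":4,"tx":0,"ty":0,"tz":0,"wx":0,"wy":0,"wz":0},{"fingers":4,"tx":0,"ty":0,"tz":-2,"wx":0,"wy":0,"wz":0},{"fingers":4,"tx":0,"ty":0,"tz":-6,"wx":0,"wy":0,"wz":0},{"fingers":4,"tx":0,"ty":0,"tz":-9,"wx":0,"wy":0,"wz":0}]'
python3 -c "
from h import *;rel(393,-213,110,-.1)
c=Cam('side');crop(c,190,180,470,330,2.8,'pics/s5.png')"
```

```text
t: 8.57
ee_pos: [618.2, 55.4, 32.7]
ee_rot: [-3.141, 0.0, 1.631]
force: [0.3, 0.5, 0.5]
finger_gap: 43.5
gripper_force: 25.0
t: 9.2
ee_pos: [619.4, 55.5, 125.9]
ee_rot: [3.139, -0.0, 1.631]
force: [0.5, -0.8, 0.3]
finger_gap: 43.3
gripper_force: 25.0
pos [619.4  55.5 125.9] t(cm) [-25.45 -24.21   1.53] w [ 0.002 -0.002  1.731] gap 43.3 t 9.2
```

View pics/s5.png

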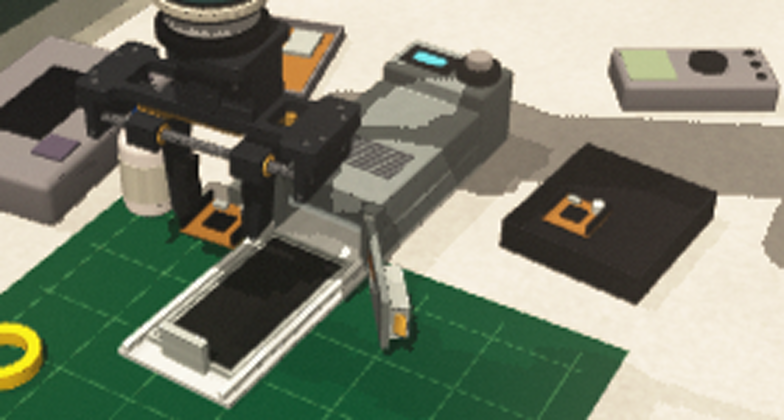

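```bash
python3 -m jog '[{"fingers":4,"tx":-4,"ty":-4,"tz":0,"wx":0,"wy":0,"wz":0.18},{"fingers":4,"tx":-8,"ty":-8,"tz":0,"wx":0,"wy":0,"wz":0.36},{"fingers":4,"tx":-12,"ty":-12,"tz":0,"wx":0,"wy":0,"wz":0.54},{"fingers":4,"tx":-16.3,"ty":-16,"tz":0,"wx":0,"wy":0,"wz":0.72},{"fingers":4,"tx":-20.5,"ty":-20,"tz":0,"wx":0,"wy":0,"wz":0.9}]'
python3 -c "
from h import *;rel(393,-213,110,-.1)"
```

```text
t: 9.88
ee_pos: [430.2, -162.4, 123.7]
ee_rot: [3.14, -0.001, 0.725]
force: [-0.0, 0.3, 0.1]
finger_gap: 43.5
gripper_force: 25.0
pos [ 430.2 -162.4  123.7] t(cm) [-6.13  1.31  1.36] w [ 0.002 -0.001  0.825] gap 43.5 t 9.875
```

```bash
python3 -m jog '[{"fingers":4,"tx":-3,"ty":0.7,"tz":0,"wx":0,"wy":0,"wz":0.17},{"fingers":4,"tx":-6.1,"ty":1.3,"tz":0,"wx":0,"wy":0,"wz":0.34},{"fingers":4,"tx":-6.1,"ty":1.3,"tz":0,"wx":0,"wy":0,"wz":0.51},{"fingers":4,"tx":-6.1,"ty":1.3,"tz":1,"wx":0,"wy":0,"wz":0.68},{"fingers":4,"tx":-6.1,"ty":1.3,"tz":1.4,"wx":0,"wy":0,"wz":0.825}]'
python3 -c "
from h import *;c=Cam('side');print(c.onz((395,256.5),14).round(1));rel(393,-213,26,-.1)"
```

```text
t: 10.5
ee_pos: [394.2, -211.8, 109.1]
ee_rot: [3.141, -0.001, -0.1]
force: [-0.1, 0.5, -0.4]
finger_gap: 43.8
gripper_force: 25.0
[ 444.6 -207.3   14. ]
pos [ 394.  -211.6  108.7] t(cm) [-0.08  0.15  8.27] w [ 0.    -0.    -0.004] gap 43.7 t 10.55
```

```bash
python3 -m jog '[{"fingers":4,"tx":-0.2,"ty":0.1,"tz":3,"wx":0,"wy":0,"wz":0},{"fingers":4,"tx":-0.2,"ty":0.1,"tz":6,"wx":0,"wy":0,"wz":0},{"fingers":4,"tx":-0.2,"ty":0.1,"tz":7.5,"wx":0,"wy":0,"wz":0},{"fingers":4,"tx":-0.2,"ty":0.1,"tz":8.1,"wx":0,"wy":0,"wz":0},{"fingers":4,"tx":-0.2,"ty":0.1,"tz":8.1,"wx":0,"wy":0,"wz":0}]'
python3 -m jog '[{"fingers":4,"tx":0,"ty":0,"tz":0,"wx":0,"wy":0,"wz":0},{"fingers":5.6,"tx":0,"ty":0,"tz":0.1,"wx":0,"wy":0,"wz":0},{"fingers":5.6,"tx":0,"ty":0,"tz":0,"wx":0,"wy":0,"wz":0},{"fingers":5.6,"tx":0,"ty":0,"tz":0,"wx":0,"wy":0,"wz":0},{"fingers":5.6,"tx":0,"ty":0,"tz":-3,"wx":0,"wy":0,"wz":0}]'
python3 -m jog '[{"fingers":5.6,"tx":0,"ty":0,"tz":-4,"wx":0,"wy":0,"wz":0},{"fingers":5.6,"tx":0,"ty":0,"tz":-9,"wx":0,"wy":0,"wz":0},{"fingers":4.2,"tx":2,"ty":-6,"tz":-12,"wx":0,"wy":0,"wz":0},{"fingers":4.2,"tx":4,"ty":-12,"tz":-12,"wx":0,"wy":0,"wz":0},{"fingers":4.2,"tx":6,"ty":-18,"tz":-12,"wx":0,"wy":0,"wz":0}]'
python3 -c "
from h import *
for n in('top','side'):
    c=Cam(n)
    m=cv2.morphologyEx(orange(c),cv2.MORPH_CLOSE,np.ones((3,3)))
    k,l,st,ce=cv2.connectedComponentsWithStats(m)
    for i in range(1,k):
        if st[i,4]>40: print(n,st[i],ce[i].round(1),c.onz(ce[i],11).round(0))
s=c;crop(s,380,210,460,270,8,'pics/s6.png')
rel(603,222,80,-.06);print(observe()['joint_positions'])"
```

```text
t: 11.18
ee_pos: [392.6, -212.5, 28.1]
ee_rot: [3.141, -0.0, -0.094]
force: [-0.2, 0.5, 0.1]
finger_gap: 43.5
gripper_force: 25.0
t: 11.8
ee_pos: [390.2, -211.1, 56.1]
ee_rot: [-3.139, 0.005, -0.094]
force: [0.4, 0.1, -0.3]
finger_gap: 56.2
gripper_force: 0.0
t: 12.42
ee_pos: [466.7, -45.1, 179.1]
ee_rot: [3.141, -0.003, -0.095]
force: [1.1, -0.2, 0.6]
finger_gap: 42.1
gripper_force: 0.0
top [396 143  46  31 581] [414.6 158. ] [ 796. -298.   11.]
top [220 223  18  10 102] [230.4 227.1] [605. 217.  11.]
top [226 275  10  19 101] [230.6 285.1] [445. 214.  11.]
top [379 276  18  15 144] [385.4 283. ] [ 448. -209.   11.]
top [171 281  17  13  77] [180.2 286.7] [441. 352.  11.]
top [381 296  14  17 133] [387.7 301.3] [ 398. -215.   11.]
side [273 189  36  24 371] [290.3 201.3] [ 796. -302.   11.]
side [383 250  20  15 129] [393.3 257.2] [ 448. -207.   11.]
side [408 257  22  16 102] [418.7 262.8] [ 389. -217.   11.]
side [215 340  27  23 169] [228.6 349.5] [599. 222.  11.]
side [282 375  32  18 234] [298.9 384.1] [445. 223.  11.]
side [240 434  34  32 320] [256.9 447.8] [436. 359.  11.]
pos [467.4 -41.7 178.4] t(cm) [ 11.18 -27.43   9.92] w [-0.002 -0.002 -0.028] gap 41.9 t 12.525
[-0.14335331 -0.06751859  2.11484668  0.00222655  1.09223077  1.51407699]
```

View pics/s6.png

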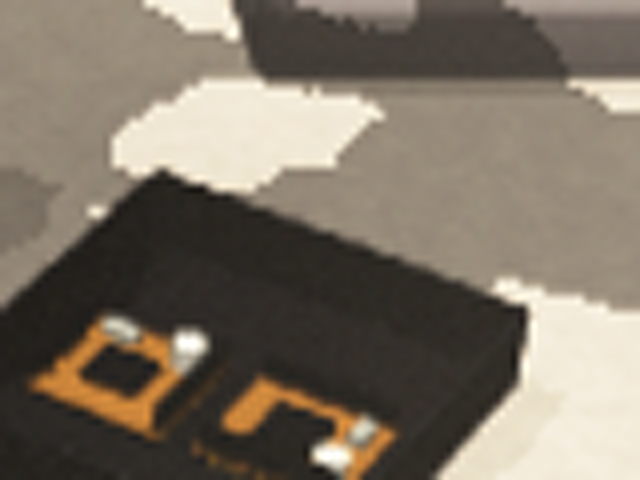

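Both square boards lie flat side by side in the bin, at crop px (120,375) and (310,430), with a clear gap between them. The oblong boards haven't moved, so board 1 is next.

```bash
python3 -m jog '[{"fingers":4.2,"tx":2.2,"ty":-5.5,"tz":0,"wx":0,"wy":0,"wz":-0.18},{"fingers":4.2,"tx":4.5,"ty":-11,"tz":0,"wx":0,"wy":0,"wz":-0.36},{"fingers":4.2,"tx":6.7,"ty":-16.5,"tz":1,"wx":0,"wy":0,"wz":-0.54},{"fingers":4.2,"tx":9,"ty":-22,"tz":3,"wx":0,"wy":0,"wz":-0.72},{"fingers":4.2,"tx":11.1,"ty":-27.3,"tz":5,"wx":0,"wy":0,"wz":-0.9}]'
python3 -m jog '[{"fingers":4.2,"tx":0,"ty":0,"tz":1,"wx":0,"wy":0,"wz":-0.18},{"fingers":4.2,"tx":0,"ty":0,"tz":2,"wx":0,"wy":0,"wz":-0.36},{"fingers":4.2,"tx":0,"ty":0,"tz":3,"wx":0,"wy":0,"wz":-0.54},{"fingers":4.2,"tx":0,"ty":0,"tz":4,"wx":0,"wy":0,"wz":-0.71},{"fingers":4.2,"tx":0,"ty":0,"tz":5,"wx":0,"wy":0,"wz":-0.71}]'
python3 -c "
from h import *
rel(602.5,222.5,22,1.52)
s=Cam('side');crop(s,170,280,290,370,6,'pics/s7.png')"
```

```text
t: 13.15
ee_pos: [602.8, 215.8, 127.2]
ee_rot: [3.141, -0.0, 0.812]
force: [0.7, 0.8, 1.1]
finger_gap: 42.0
gripper_force: 0.0
t: 13.78
ee_pos: [601.7, 214.0, 77.0]
ee_rot: [-3.141, 0.0, 1.513]
force: [-0.2, 0.5, 0.1]
finger_gap: 41.7
gripper_force: 0.0
pos [601.7 214.   77. ] t(cm) [0.86 0.04 5.5 ] w [-0.001  0.    -0.007] gap 41.7 t 13.775
```

View pics/s7.png

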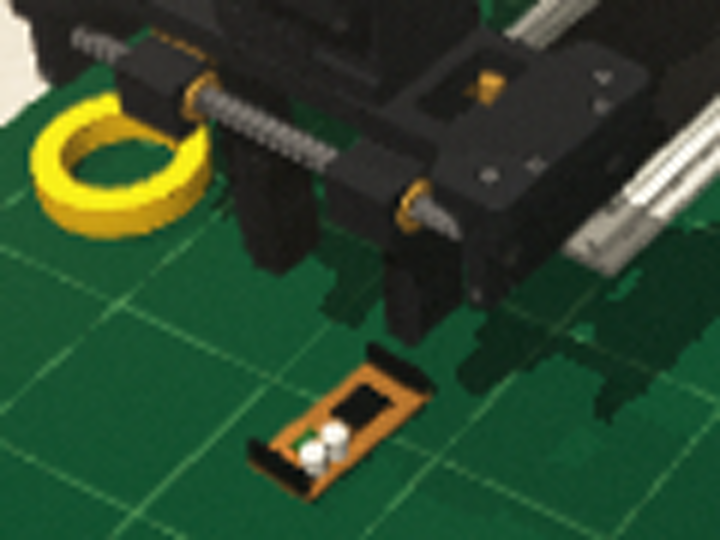

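The board lies below and just ahead of the fingers, which are spread evenly about its axis, so I descend.

```bash
python3 -m jog '[{"fingers":4.2,"tx":0.85,"ty":0,"tz":2,"wx":0,"wy":0,"wz":0},{"fingers":4.2,"tx":0.85,"ty":0,"tz":5.5,"wx":0,"wy":0,"wz":0},{"fingers":4.2,"tx":0.85,"ty":0,"tz":5.5,"wx":0,"wy":0,"wz":0},{"fingers":2,"tx":0.85,"ty":0,"tz":5.5,"wx":0,"wy":0,"wz":0},{"fingers":2,"tx":0.85,"ty":0,"tz":5.5,"wx":0,"wy":0,"wz":0}]' 25
python3 -m jog '[{"fingers":2,"tx":0,"ty":0,"tz":0,"wx":0,"wy":0,"wz":0},{"fingers":2,"tx":0,"ty":0,"tz":0,"wx":0,"wy":0,"wz":0},{"fingers":2,"tx":0,"ty":0,"tz":-2,"wx":0,"wy":0,"wz":0},{"fingers":2,"tx":0,"ty":0,"tz":-6,"wx":0,"wy":0,"wz":0},{"fingers":2,"tx":0,"ty":0,"tz":-9,"wx":0,"wy":0,"wz":0}]'
python3 -c "
from h import *
rel(615.5,-36.5,90,-.05)"
```

```text
t: 14.45
ee_pos: [602.8, 223.7, 23.8]
ee_rot: [3.14, -0.001, 1.516]
force: [-0.1, 0.1, 0.9]
finger_gap: 25.8
gripper_force: 25.0
t: 15.08
ee_pos: [602.9, 223.6, 115.6]
ee_rot: [3.139, -0.001, 1.516]
force: [-0.1, 0.2, -0.9]
finger_gap: 25.8
gripper_force: 25.0
pos [602.9 223.6 115.6] t(cm) [-25.9    2.68   2.55] w [ 1.000e-03 -2.000e-03  1.566e+00] gap 25.8 t 15.075
```

```bash
python3 -m jog '[{"fingers":2,"tx":-5,"ty":0.5,"tz":0,"wx":0,"wy":0,"wz":0.18},{"fingers":2,"tx":-10.5,"ty":1,"tz":0,"wx":0,"wy":0,"wz":0.36},{"fingers":2,"tx":-16,"ty":1.6,"tz":0,"wx":0,"wy":0,"wz":0.54},{"fingers":2,"tx":-21,"ty":2.2,"tz":0,"wx":0,"wy":0,"wz":0.72},{"fingers":2,"tx":-25.9,"ty":2.7,"tz":0,"wx":0,"wy":0,"wz":0.9}]'
python3 -m jog '[{"fingers":2,"tx":0,"ty":0,"tz":0,"wx":0,"wy":0,"wz":0.18},{"fingers":2,"tx":0,"ty":0,"tz":0,"wx":0,"wy":0,"wz":0.36},{"fingers":2,"tx":0,"ty":0,"tz":1,"wx":0,"wy":0,"wz":0.54},{"fingers":2,"tx":0,"ty":0,"tz":2,"wx":0,"wy":0,"wz":0.666},{"fingers":2,"tx":0,"ty":0,"tz":2,"wx":0,"wy":0,"wz":0.666}]'
python3 -c "
from h import *
rel(616,-36.5,32,-.05)
s=Cam('side');crop(s,230,220,350,310,6,'pics/s8.png')"
```

```text
t: 15.7
ee_pos: [615.3, -38.5, 114.4]
ee_rot: [3.14, -0.001, 0.61]
force: [-0.3, -0.6, 0.3]
finger_gap: 25.3
gripper_force: 25.0
t: 16.32
ee_pos: [614.4, -36.7, 93.0]
ee_rot: [-3.142, 0.001, -0.049]
force: [-0.3, -0.3, -0.3]
finger_gap: 25.9
gripper_force: 25.0
pos [614.4 -36.7  93. ] t(cm) [ 0.16 -0.03  6.1 ] w [-0.     0.001  0.001] gap 25.9 t 16.325
```

```bash
python3 -m jog '[{"fingers":2,"tx":0.2,"ty":0,"tz":2,"wx":0,"wy":0,"wz":0},{"fingers":2,"tx":0.2,"ty":0,"tz":4,"wx":0,"wy":0,"wz":0},{"fingers":2,"tx":0.2,"ty":0,"tz":5.5,"wx":0,"wy":0,"wz":0},{"fingers":2,"tx":0.2,"ty":0,"tz":6.1,"wx":0,"wy":0,"wz":0},{"fingers":2,"tx":0.2,"ty":0,"tz":6.1,"wx":0,"wy":0,"wz":0}]'
python3 -m jog '[{"fingers":2,"tx":0,"ty":0,"tz":0,"wx":0,"wy":0,"wz":0},{"fingers":3.4,"tx":0,"ty":0,"tz":0.1,"wx":0,"wy":0,"wz":0},{"fingers":3.4,"tx":0,"ty":0,"tz":0,"wx":0,"wy":0,"wz":0},{"fingers":3.4,"tx":0,"ty":0,"tz":0,"wx":0,"wy":0,"wz":0},{"fingers":3.4,"tx":0,"ty":0,"tz":-3,"wx":0,"wy":0,"wz":0}]'
python3 -m jog '[{"fingers":3.4,"tx":0,"ty":0,"tz":-5,"wx":0,"wy":0,"wz":0},{"fingers":4.2,"tx":0,"ty":0,"tz":-10,"wx":0,"wy":0,"wz":0},{"fingers":4.2,"tx":-3,"ty":-5,"tz":-12,"wx":0,"wy":0,"wz":0},{"fingers":4.2,"tx":-7,"ty":-9,"tz":-12,"wx":0,"wy":0,"wz":0},{"fingers":4.2,"tx":-10,"ty":-14,"tz":-12,"wx":0,"wy":0,"wz":0}]'
python3 -c "
from h import *
for n in('top','side'):
    c=Cam(n)
    m=cv2.morphologyEx(orange(c),cv2.MORPH_CLOSE,np.ones((3,3)))
    k,l,st,ce=cv2.connectedComponentsWithStats(m)
    for i in range(1,k):
        if st[i,4]>30: print(n,st[i],ce[i].round(1),c.onz(ce[i],11).round(0))
rel(448,217,80,.27);print(observe()['joint_positions'])
crop(c,230,240,350,330,6,'pics/s9.png')"
```

```text
t: 17.0
ee_pos: [616.5, -36.7, 31.9]
ee_rot: [-3.142, 0.002, -0.05]
force: [-3.0, -0.2, 6.3]
finger_gap: 25.6
gripper_force: 25.0
t: 17.62
ee_pos: [614.2, -36.5, 58.9]
ee_rot: [-3.141, 0.007, -0.05]
force: [1.0, 0.5, -0.2]
finger_gap: 33.8
gripper_force: 0.0
t: 18.25
ee_pos: [523.0, 108.8, 182.1]
ee_rot: [-3.141, -0.001, -0.052]
force: [0.8, 1.2, 0.4]
finger_gap: 41.9
gripper_force: 0.0
top [396 143  46  31 579] [414.6 158. ] [ 796. -298.   11.]
top [317 214  10  18  89] [322.1 224.3] [611. -37.  11.]
top [226 275  10  19 104] [230.7 285.1] [445. 214.  11.]
top [171 281  17  13  79] [180.3 286.9] [441. 352.  11.]
top [381 296  14  12 105] [388. 300.] [ 402. -215.   11.]
side [384 251  18  14 103] [393.2 257.3] [ 448. -206.   11.]
side [408 257  22  16  96] [418.7 262.9] [ 389. -216.   11.]
side [293 267  12  13  72] [297.  273.1] [611. -39.  11.]
side [282 375  32  18 233] [298.9 384.1] [445. 223.  11.]
side [240 434  34  32 322] [257.  447.7] [436. 359.  11.]
pos [521.2 111.7 181.4] t(cm) [ -7.77 -10.17  10.17] w [-0.002  0.001 -0.316] gap 41.9 t 18.35
[1.63327278e-01 5.65900658e-02 1.98537102e+00 1.91819597e-03
 1.10097055e+00 1.77899615e+00]
```

View pics/s9.png

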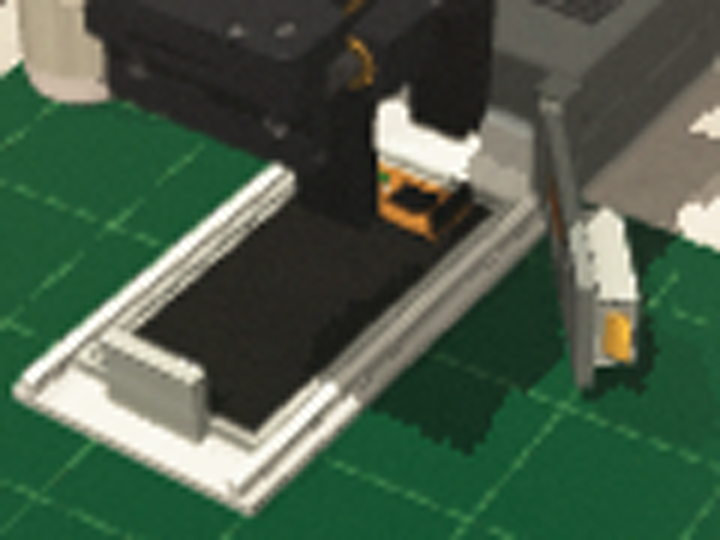

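The first oblong board lies flat in the tray's inner end at crop px (425,205). The rest of the tray is empty. Board 2 is next.

```bash
python3 -m jog '[{"fingers":4.2,"tx":-4,"ty":-5,"tz":0,"wx":0,"wy":0,"wz":-0.1},{"fingers":4.2,"tx":-7.8,"ty":-10.2,"tz":3,"wx":0,"wy":0,"wz":-0.2},{"fingers":4.2,"tx":-7.8,"ty":-10.2,"tz":6.5,"wx":0,"wy":0,"wz":-0.316},{"fingers":4.2,"tx":-7.8,"ty":-10.2,"tz":10,"wx":0,"wy":0,"wz":-0.316},{"fingers":4.2,"tx":-7.8,"ty":-10.2,"tz":10,"wx":0,"wy":0,"wz":-0.316}]'
python3 -c "
from h import *
rel(447.5,217.5,22,.27)
s=Cam('side');t=Cam('top')
for c in(s,t):
    m=cv2.morphologyEx(orange(c),cv2.MORPH_CLOSE,np.ones((3,3)))
    k,l,st,ce=cv2.connectedComponentsWithStats(m)
    for i in range(1,k):
        if st[i,4]>30: print(st[i],ce[i].round(1),c.onz(ce[i],11).round(0))
"
```

```text
t: 18.98
ee_pos: [449.0, 212.5, 78.8]
ee_rot: [3.14, 0.007, 0.266]
force: [-0.7, -0.7, -0.3]
finger_gap: 42.0
gripper_force: 0.0
pos [449.  212.5  78.8] t(cm) [ 0.02 -0.53  5.68] w [ 0.001  0.007 -0.004] gap 42.0 t 18.975
[384 250  18  15 115] [393.1 256.8] [ 449. -208.   11.]
[408 257  21  15  73] [418.  262.4] [ 391. -217.   11.]
[282 375  31  18 225] [298.9 384.3] [444. 223.  11.]
[240 434  34  32 322] [257.  447.7] [436. 359.  11.]
[396 143  46  31 582] [414.7 158.1] [ 796. -299.   11.]
[317 214  10  18  91] [322.2 224.5] [610. -38.  11.]
[381 276  15  14  77] [386.1 281.2] [ 453. -211.   11.]
```

```bash
python3 -m jog '[{"fingers":4.2,"tx":0,"ty":-0.55,"tz":2,"wx":0,"wy":0,"wz":0},{"fingers":4.2,"tx":0,"ty":-0.55,"tz":5.7,"wx":0,"wy":0,"wz":0},{"fingers":4.2,"tx":0,"ty":-0.55,"tz":5.7,"wx":0,"wy":0,"wz":0},{"fingers":2,"tx":0,"ty":-0.55,"tz":5.7,"wx":0,"wy":0,"wz":0},{"fingers":2,"tx":0,"ty":-0.55,"tz":5.7,"wx":0,"wy":0,"wz":0}]' 25
python3 -m jog '[{"fingers":2,"tx":0,"ty":0,"tz":0,"wx":0,"wy":0,"wz":0},{"fingers":2,"tx":0,"ty":0,"tz":0,"wx":0,"wy":0,"wz":0},{"fingers":2,"tx":0,"ty":0,"tz":-2,"wx":0,"wy":0,"wz":0},{"fingers":2,"tx":0,"ty":0,"tz":-6,"wx":0,"wy":0,"wz":0},{"fingers":2,"tx":0,"ty":0,"tz":-9,"wx":0,"wy":0,"wz":0}]'
python3 -c "
from h import *
rel(619,13,90,-.05)"
```

```text
t: 19.7
ee_pos: [451.7, 219.7, 26.8]
ee_rot: [-3.141, -0.004, 0.265]
force: [0.8, 0.3, 2.8]
finger_gap: 25.0
gripper_force: 25.0
t: 20.32
ee_pos: [450.2, 219.4, 116.6]
ee_rot: [-3.141, -0.002, 0.266]
force: [1.1, -0.4, -0.3]
finger_gap: 25.7
gripper_force: 25.0
pos [450.2 219.4 116.6] t(cm) [10.86 24.35  2.67] w [-0.001 -0.001  0.316] gap 25.7 t 20.325
```

```bash
python3 -m jog '[{"fingers":2,"tx":2,"ty":5,"tz":0,"wx":0,"wy":0,"wz":0},{"fingers":2,"tx":4.5,"ty":10,"tz":0,"wx":0,"wy":0,"wz":0.08},{"fingers":2,"tx":6.5,"ty":15,"tz":0,"wx":0,"wy":0,"wz":0.16},{"fingers":2,"tx":8.7,"ty":20,"tz":0,"wx":0,"wy":0,"wz":0.24},{"fingers":2,"tx":10.9,"ty":24.3,"tz":0,"wx":0,"wy":0,"wz":0.316}]'
python3 -m jog '[{"fingers":2,"tx":0,"ty":0,"tz":1,"wx":0,"wy":0,"wz":0},{"fingers":2,"tx":0,"ty":0,"tz":3,"wx":0,"wy":0,"wz":0},{"fingers":2,"tx":0,"ty":0,"tz":4,"wx":0,"wy":0,"wz":0},{"fingers":2,"tx":0,"ty":0,"tz":4,"wx":0,"wy":0,"wz":0}]'
python3 -c "
from h import *
rel(619.5,12.5,32,-.05)"
```

```text
t: 20.95
ee_pos: [619.9, 11.6, 115.3]
ee_rot: [-3.141, -0.001, -0.053]
force: [0.1, -0.2, -0.9]
finger_gap: 25.4
gripper_force: 25.0
t: 21.45
ee_pos: [616.6, 14.4, 72.7]
ee_rot: [3.142, 0.004, -0.049]
force: [-0.6, 0.8, -0.2]
finger_gap: 25.5
gripper_force: 25.0
pos [616.6  14.4  72.7] t(cm) [0.32 0.17 4.06] w [0.    0.004 0.001] gap 25.5 t 21.45
```

```bash
python3 -m jog '[{"fingers":2,"tx":0.3,"ty":0.15,"tz":1.5,"wx":0,"wy":0,"wz":0},{"fingers":2,"tx":0.3,"ty":0.15,"tz":3,"wx":0,"wy":0,"wz":0},{"fingers":2,"tx":0.3,"ty":0.15,"tz":3.9,"wx":0,"wy":0,"wz":0},{"fingers":2,"tx":0.3,"ty":0.15,"tz":3.9,"wx":0,"wy":0,"wz":0}]'
python3 -m jog '[{"fingers":2,"tx":0,"ty":0,"tz":0,"wx":0,"wy":0,"wz":0},{"fingers":3.2,"tx":0,"ty":0,"tz":0.1,"wx":0,"wy":0,"wz":0},{"fingers":3.2,"tx":0,"ty":0,"tz":0,"wx":0,"wy":0,"wz":0},{"fingers":3.2,"tx":0,"ty":0,"tz":0,"wx":0,"wy":0,"wz":0},{"fingers":3.2,"tx":0,"ty":0,"tz":-3,"wx":0,"wy":0,"wz":0}]'
python3 -m jog '[{"fingers":3.2,"tx":0,"ty":0,"tz":-5,"wx":0,"wy":0,"wz":0},{"fingers":4.2,"tx":0,"ty":0,"tz":-10,"wx":0,"wy":0,"wz":0},{"fingers":4.2,"tx":-3,"ty":-5,"tz":-12,"wx":0,"wy":0,"wz":0},{"fingers":4.2,"tx":-6,"ty":-10,"tz":-12,"wx":0,"wy":0,"wz":-0.1},{"fingers":4.2,"tx":-9,"ty":-15,"tz":-12,"wx":0,"wy":0,"wz":-0.3}]'
python3 -c "
from h import *
for n in('top','side'):
    c=Cam(n)
    m=cv2.morphologyEx(orange(c),cv2.MORPH_CLOSE,np.ones((3,3)))
    k,l,st,ce=cv2.connectedComponentsWithStats(m)
    for i in range(1,k):
        if st[i,4]>30: print(n,st[i],ce[i].round(1),c.onz(ce[i],11).round(0))
rel(439.5,358,80,1.318);rel(439.5,358,80,1.318-3.1416);print(observe()['joint_positions'])"
```

```text
t: 21.95
ee_pos: [621.6, 11.7, 35.1]
ee_rot: [3.142, 0.001, -0.05]
force: [0.0, -0.4, 0.5]
finger_gap: 25.5
gripper_force: 25.0
t: 22.58
ee_pos: [619.2, 11.7, 63.2]
ee_rot: [3.141, 0.006, -0.05]
force: [-0.6, -0.2, -0.4]
finger_gap: 31.9
gripper_force: 0.0
t: 23.2
ee_pos: [538.9, 167.3, 186.7]
ee_rot: [-3.141, -0.002, 0.242]
force: [0.6, -0.7, 0.2]
finger_gap: 41.9
gripper_force: 0.0
top [396 143  46  31 576] [414.6 158.1] [ 796. -298.   11.]
top [299 213  11  18  96] [305.  222.9] [615.  10.  11.]
top [317 214  10  18  62] [322.2 223.7] [612. -38.  11.]
top [381 296  13  10  58] [385.1 299.3] [ 404. -208.   11.]
side [288 190  21  13  89] [297.7 196. ] [ 794. -338.   11.]
side [384 251  18  14 101] [393.3 257.2] [ 448. -207.   11.]
side [408 257  22  16  88] [418.8 263.2] [ 388. -215.   11.]
side [282 265  23  14  91] [293.8 272. ] [619. -38.  11.]
side [271 276  21  16 124] [281.2 282.9] [622.   9.  11.]
side [240 434  34  32 321] [256.9 447.7] [436. 359.  11.]
pos [536.8 170.  185.9] t(cm) [ -4.88 -20.58  10.63] w [-2.000e-03 -1.000e-03 -1.073e+00] gap 42.0 t 23.3
pos [536.8 170.  185.9] t(cm) [ -4.88 -20.58  10.63] w [-1.000e-03  2.000e-03  2.068e+00] gap 42.0 t 23.3
[0.26139723 0.10835971 1.92046857 0.0020754  1.11320419 1.58663457]
```

```bash
python3 -m jog '[{"fingers":4.2,"tx":-1,"ty":-5,"tz":0,"wx":0,"wy":0,"wz":-0.18},{"fingers":4.2,"tx":-2.5,"ty":-10,"tz":1,"wx":0,"wy":0,"wz":-0.36},{"fingers":4.2,"tx":-4,"ty":-15,"tz":2,"wx":0,"wy":0,"wz":-0.54},{"fingers":4.2,"tx":-4.9,"ty":-20.6,"tz":3,"wx":0,"wy":0,"wz":-0.72},{"fingers":4.2,"tx":-4.9,"ty":-20.6,"tz":5,"wx":0,"wy":0,"wz":-0.9}]'
python3 -m jog '[{"fingers":4.2,"tx":0,"ty":0,"tz":2,"wx":0,"wy":0,"wz":-0.173},{"fingers":4.2,"tx":0,"ty":0,"tz":4,"wx":0,"wy":0,"wz":-0.173},{"fingers":4.2,"tx":0,"ty":0,"tz":5.5,"wx":0,"wy":0,"wz":-0.173},{"fingers":4.2,"tx":0,"ty":0,"tz":5.5,"wx":0,"wy":0,"wz":-0.173}]'
python3 -c "
from h import *
rel(439.3,358.2,22,1.318)"
```

```text
t: 23.92
ee_pos: [443.2, 358.0, 136.5]
ee_rot: [3.14, -0.003, 1.146]
force: [-0.1, -0.5, 0.8]
finger_gap: 42.4
gripper_force: 0.0
t: 24.42
ee_pos: [442.9, 353.7, 79.3]
ee_rot: [-3.14, 0.002, 1.309]
force: [-0.5, -0.3, 0.6]
finger_gap: 41.8
gripper_force: 0.0
pos [442.9 353.7  79.3] t(cm) [ 0.36 -0.45  5.73] w [-0.002  0.002 -0.009] gap 41.8 t 24.425
```

```bash
python3 -m jog '[{"fingers":4.2,"tx":0.3,"ty":-0.4,"tz":2,"wx":0,"wy":0,"wz":0},{"fingers":4.2,"tx":0.3,"ty":-0.4,"tz":5.7,"wx":0,"wy":0,"wz":0},{"fingers":4.2,"tx":0.3,"ty":-0.4,"tz":5.7,"wx":0,"wy":0,"wz":0},{"fingers":2,"tx":0.3,"ty":-0.4,"tz":5.7,"wx":0,"wy":0,"wz":0},{"fingers":2,"tx":0.3,"ty":-0.4,"tz":5.7,"wx":0,"wy":0,"wz":0}]' 25
python3 -m jog '[{"fingers":2,"tx":0,"ty":0,"tz":0,"wx":0,"wy":0,"wz":0},{"fingers":2,"tx":0,"ty":0,"tz":0,"wx":0,"wy":0,"wz":0},{"fingers":2,"tx":0,"ty":0,"tz":-2,"wx":0,"wy":0,"wz":0},{"fingers":2,"tx":0,"ty":0,"tz":-6,"wx":0,"wy":0,"wz":0},{"fingers":2,"tx":0,"ty":0,"tz":-9,"wx":0,"wy":0,"wz":0}]'
python3 -c "
from h import *
rel(621,61,90,-.05)"
```

```text
t: 25.05
ee_pos: [441.6, 359.5, 25.6]
ee_rot: [3.139, -0.003, 1.31]
force: [-0.3, 0.5, -0.0]
finger_gap: 25.1
gripper_force: 25.0
t: 25.68
ee_pos: [440.5, 358.9, 116.2]
ee_rot: [3.141, -0.001, 1.31]
force: [0.3, 0.7, -0.3]
finger_gap: 25.7
gripper_force: 25.0
pos [440.5 358.9 116.2] t(cm) [-24.14  25.11   2.61] w [-0.    -0.002  1.36 ] gap 25.7 t 25.675
```

```bash
python3 -m jog '[{"fingers":2,"tx":-4,"ty":4.2,"tz":0,"wx":0,"wy":0,"wz":0.17},{"fingers":2,"tx":-8,"ty":8.4,"tz":0,"wx":0,"wy":0,"wz":0.34},{"fingers":2,"tx":-12,"ty":12.5,"tz":0,"wx":0,"wy":0,"wz":0.51},{"fingers":2,"tx":-16,"ty":16.7,"tz":0,"wx":0,"wy":0,"wz":0.68},{"fingers":2,"tx":-20,"ty":20.8,"tz":0,"wx":0,"wy":0,"wz":0.85}]'
python3 -c "
from h import *
rel(621,61,90,-.05)"
```

```text
t: 26.3
ee_pos: [590.7, 110.2, 115.1]
ee_rot: [3.141, -0.001, 0.455]
force: [-0.2, 0.8, -1.2]
finger_gap: 25.5
gripper_force: 25.0
pos [590.7 110.2 115.1] t(cm) [0.56 5.75 2.51] w [-0.    -0.001  0.505] gap 25.5 t 26.3
```

```bash
python3 -m jog '[{"fingers":2,"tx":0.5,"ty":5.7,"tz":0,"wx":0,"wy":0,"wz":0.17},{"fingers":2,"tx":0.5,"ty":5.7,"tz":0,"wx":0,"wy":0,"wz":0.34},{"fingers":2,"tx":0.5,"ty":5.7,"tz":1,"wx":0,"wy":0,"wz":0.505},{"fingers":2,"tx":0.5,"ty":5.7,"tz":2.5,"wx":0,"wy":0,"wz":0.505},{"fingers":2,"tx":0.5,"ty":5.7,"tz":2.5,"wx":0,"wy":0,"wz":0.505}]'
python3 -c "
from h import *
rel(620.5,61,33,-.05)
for n in('top','side'):
    c=Cam(n)
    m=cv2.morphologyEx(orange(c),cv2.MORPH_CLOSE,np.ones((3,3)))
    k,l,st,ce=cv2.connectedComponentsWithStats(m)
    for i in range(1,k):
        if st[i,4]>30: print(n,st[i],ce[i].round(1),c.onz(ce[i],20).round(0),c.onz(ce[i],80).round(0))
"
```

```text
t: 26.92
ee_pos: [617.9, 63.0, 87.2]
ee_rot: [3.141, 0.003, -0.042]
force: [-0.3, 0.8, -0.6]
finger_gap: 25.6
gripper_force: 25.0
pos [617.9  63.   87.2] t(cm) [0.29 0.19 5.42] w [0.    0.003 0.008] gap 25.6 t 26.925
top [396 143  46  31 583] [414.5 158. ] [ 794. -296.   20.] [ 778. -286.   80.]
top [317 222   9  10  50] [321.8 228.2] [599. -37.  20.] [591. -37.  80.]
top [380 276  16  15 130] [385.1 282.7] [ 448. -207.   20.] [ 448. -201.   80.]
top [381 296  14  12 106] [388.  300.1] [ 402. -214.   20.] [ 403. -207.   80.]
side [284 189  25  24 279] [293.4 200.6] [ 782. -297.   20.] [ 726. -209.   80.]
side [259 249   6  14  36] [261.7 256.3] [708. -40.  20.] [658.  25.  80.]
side [384 250  19  15 129] [393.2 257.1] [ 445. -195.   20.] [ 418. -116.   80.]
side [408 257  22  16  99] [418.6 262.8] [ 386. -205.   20.] [ 365. -125.   80.]
side [283 266  23  14 106] [295.1 272.5] [609. -29.  20.] [569.  36.  80.]
side [267 272  26  20 147] [279.5 282.4] [620.  18.  20.] [578.  78.  80.]
```

```bash
python3 -m jog '[{"fingers":2,"tx":0.3,"ty":0.2,"tz":2,"wx":0,"wy":0,"wz":0},{"fingers":2,"tx":0.3,"ty":0.2,"tz":4,"wx":0,"wy":0,"wz":0},{"fingers":2,"tx":0.3,"ty":0.2,"tz":5,"wx":0,"wy":0,"wz":0},{"fingers":2,"tx":0.3,"ty":0.2,"tz":5.4,"wx":0,"wy":0,"wz":0},{"fingers":2,"tx":0.3,"ty":0.2,"tz":5.4,"wx":0,"wy":0,"wz":0}]'
python3 -m jog '[{"fingers":2,"tx":0,"ty":0,"tz":0,"wx":0,"wy":0,"wz":0},{"fingers":3.2,"tx":0,"ty":0,"tz":0.1,"wx":0,"wy":0,"wz":0},{"fingers":3.2,"tx":0,"ty":0,"tz":0,"wx":0,"wy":0,"wz":0},{"fingers":3.2,"tx":0,"ty":0,"tz":0,"wx":0,"wy":0,"wz":0},{"fingers":3.2,"tx":0,"ty":0,"tz":-3,"wx":0,"wy":0,"wz":0}]'
python3 -m jog '[{"fingers":3.2,"tx":0,"ty":0,"tz":-5,"wx":0,"wy":0,"wz":0},{"fingers":2,"tx":0,"ty":0,"tz":-10,"wx":0,"wy":0,"wz":0},{"fingers":0,"tx":-3,"ty":-5,"tz":-12,"wx":0,"wy":0,"wz":0},{"fingers":0,"tx":-6,"ty":-10,"tz":-12,"wx":0,"wy":0,"wz":0},{"fingers":0,"tx":-9,"ty":-15,"tz":-12,"wx":0,"wy":0,"wz":0}]'
python3 -c "
from h import *
s=Cam('side');crop(s,230,240,350,330,6,'pics/s10.png');print(observe()['joint_positions'])
t=Cam('top');crop(t,255,190,355,265,6,'pics/t10.png')
a=cv2.imread('pics/s10.png');b=cv2.imread('pics/t10.png');b=b[:, :600]
cv2.imwrite('pics/c10.png',np.vstack([cv2.resize(a,(400,300)),cv2.resize(b,(400,300))]))
rel(622,130,120,-.05)
"
```

```text
t: 27.65
ee_pos: [622.3, 60.9, 34.6]
ee_rot: [3.142, 0.001, -0.045]
force: [-0.8, -0.4, 1.7]
finger_gap: 25.8
gripper_force: 25.0
t: 28.28
ee_pos: [619.8, 60.7, 62.0]
ee_rot: [3.141, 0.006, -0.045]
force: [-0.5, -0.5, 0.8]
finger_gap: 32.2
gripper_force: 0.0
t: 28.9
ee_pos: [538.8, 216.0, 185.6]
ee_rot: [-3.141, -0.002, -0.046]
force: [0.1, -0.0, -1.2]
finger_gap: 0.6
gripper_force: 0.0
[0.34666472 0.13873697 1.88803216 0.00550435 1.11529821 1.95762214]
pos [536.6 218.8 184.8] t(cm) [8.89 8.54 6.46] w [-0.002  0.001  0.01 ] gap 0.6 t 29.0
```

View pics/c10.png

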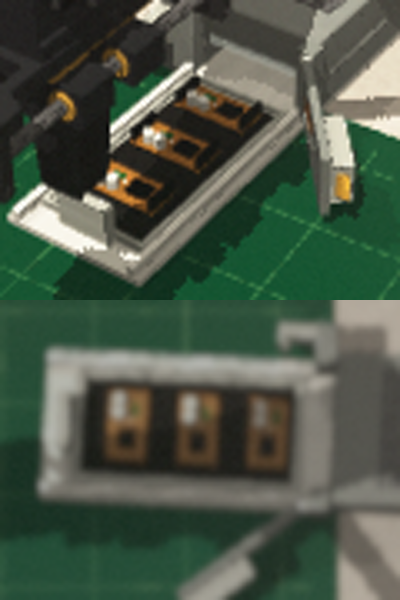

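All three oblong boards lie flat, component side up, inside the tray in the top half (180,100 / 170,140 / 140,185) and the bottom half of the picture. None overlap and all lie clear of the lips. Next I bring the closed fingers behind the tab to push.

```bash
python3 -m jog '[{"fingers":0,"tx":4,"ty":3,"tz":0,"wx":0,"wy":0,"wz":0},{"fingers":0,"tx":8.9,"ty":6.2,"tz":3,"wx":0,"wy":0,"wz":0.005},{"fingers":0,"tx":8.9,"ty":6.2,"tz":8,"wx":0,"wy":0,"wz":0.005},{"fingers":0,"tx":8.9,"ty":6.2,"tz":13,"wx":0,"wy":0,"wz":0.005},{"fingers":0,"tx":8.9,"ty":6.2,"tz":13,"wx":0,"wy":0,"wz":0.005}]'
python3 -c "
from h import *
rel(622.5,145,31,-.05)"
```

```text
t: 29.62
ee_pos: [621.2, 146.8, 49.4]
ee_rot: [3.139, 0.011, -0.051]
force: [0.2, 0.6, -0.0]
finger_gap: 0.7
gripper_force: 0.0
pos [621.2 146.8  49.4] t(cm) [0.15 0.17 1.84] w [ 0.003  0.011 -0.001] gap 0.7 t 29.625
```

```bash
python3 -m jog '[{"fingers":0,"tx":0.1,"ty":0,"tz":1.8,"wx":0,"wy":0,"wz":0},{"fingers":0,"tx":0.1,"ty":0.5,"tz":1.8,"wx":0,"wy":0,"wz":0},{"fingers":0,"tx":0.1,"ty":1,"tz":1.8,"wx":0,"wy":0,"wz":0},{"fingers":0,"tx":0.1,"ty":1.5,"tz":1.8,"wx":0,"wy":0,"wz":0},{"fingers":0,"tx":0.1,"ty":2,"tz":1.8,"wx":0,"wy":0,"wz":0}]'
python3 -m jog '[{"fingers":0,"tx":0,"ty":0.6,"tz":0,"wx":0,"wy":0,"wz":0},{"fingers":0,"tx":0,"ty":1.2,"tz":0,"wx":0,"wy":0,"wz":0},{"fingers":0,"tx":0,"ty":1.8,"tz":0,"wx":0,"wy":0,"wz":0},{"fingers":0,"tx":0,"ty":2.4,"tz":0,"wx":0,"wy":0,"wz":0},{"fingers":0,"tx":0,"ty":3,"tz":0,"wx":0,"wy":0,"wz":0}]'
python3 -m jog '[{"fingers":0,"tx":0,"ty":0.8,"tz":0,"wx":0,"wy":0,"wz":0},{"fingers":0,"tx":0,"ty":1.6,"tz":0,"wx":0,"wy":0,"wz":0},{"fingers":0,"tx":0,"ty":2.4,"tz":0,"wx":0,"wy":0,"wz":0},{"fingers":0,"tx":0,"ty":3.2,"tz":0,"wx":0,"wy":0,"wz":0},{"fingers":0,"tx":0,"ty":4,"tz":0,"wx":0,"wy":0,"wz":0}]'
python3 -c "
from h import *
rel(615,0,31,-.05)"
```

```text
t: 30.25
ee_pos: [625.9, 128.4, 37.6]
ee_rot: [-3.141, -0.001, -0.05]
force: [-0.1, -0.2, -0.9]
finger_gap: 0.2
gripper_force: 0.0
t: 30.88
ee_pos: [624.1, 98.7, 37.0]
ee_rot: [-3.141, -0.001, -0.05]
force: [-0.3, 3.6, 2.0]
finger_gap: 0.5
gripper_force: 1.9
t: 31.5
ee_pos: [622.1, 58.4, 36.9]
ee_rot: [-3.141, -0.0, -0.05]
force: [0.5, 4.0, 3.0]
finger_gap: 0.6
gripper_force: 2.4
pos [622.1  58.4  36.9] t(cm) [-0.41  5.86  0.59] w [-0. -0.  0.] gap 0.6 t 31.5
```

```bash
python3 -m jog '[{"fingers":0,"tx":0,"ty":0.8,"tz":0.1,"wx":0,"wy":0,"wz":0},{"fingers":0,"tx":0,"ty":1.6,"tz":0.2,"wx":0,"wy":0,"wz":0},{"fingers":0,"tx":0,"ty":2.4,"tz":0.3,"wx":0,"wy":0,"wz":0},{"fingers":0,"tx":0,"ty":3.2,"tz":0.3,"wx":0,"wy":0,"wz":0},{"fingers":0,"tx":0,"ty":4,"tz":0.3,"wx":0,"wy":0,"wz":0}]'
python3 -m jog '[{"fingers":0,"tx":0,"ty":0.8,"tz":0,"wx":0,"wy":0,"wz":0},{"fingers":0,"tx":0,"ty":1.6,"tz":0,"wx":0,"wy":0,"wz":0},{"fingers":0,"tx":0,"ty":2.4,"tz":0,"wx":0,"wy":0,"wz":0},{"fingers":0,"tx":0,"ty":3.2,"tz":0,"wx":0,"wy":0,"wz":0},{"fingers":0,"tx":0,"ty":4,"tz":0,"wx":0,"wy":0,"wz":0}]'
python3 -m jog '[{"fingers":0,"tx":0,"ty":0.5,"tz":0,"wx":0,"wy":0,"wz":0},{"fingers":0,"tx":0,"ty":1,"tz":0,"wx":0,"wy":0,"wz":0},{"fingers":0,"tx":0,"ty":1.4,"tz":0,"wx":0,"wy":0,"wz":0},{"fingers":0,"tx":0,"ty":1.4,"tz":0,"wx":0,"wy":0,"wz":0}]'
```

```text
t: 32.12
ee_pos: [619.5, 18.3, 33.4]
ee_rot: [3.141, 0.001, -0.05]
force: [0.4, 4.1, 1.6]
finger_gap: 0.2
gripper_force: 1.8
t: 32.75
ee_pos: [617.6, -21.7, 33.4]
ee_rot: [3.141, 0.001, -0.05]
force: [0.4, 2.5, -0.6]
finger_gap: 0.1
gripper_force: 1.2
t: 33.25
ee_pos: [617.2, -35.6, 33.7]
ee_rot: [3.141, 0.0, -0.05]
force: [-0.8, -0.3, 0.1]
finger_gap: 0.3
gripper_force: 0.0
```

```bash
python3 -m jog '[{"fingers":0,"tx":0,"ty":0.3,"tz":0,"wx":0,"wy":0,"wz":0},{"fingers":0,"tx":0,"ty":0.6,"tz":0,"wx":0,"wy":0,"wz":0},{"fingers":0,"tx":0,"ty":0.9,"tz":0,"wx":0,"wy":0,"wz":0}]'
python3 -m jog '[{"fingers":0,"tx":0,"ty":0.2,"tz":0,"wx":0,"wy":0,"wz":0},{"fingers":0,"tx":0,"ty":0.4,"tz":0,"wx":0,"wy":0,"wz":0}]'
python3 -m jog '[{"fingers":0,"tx":0,"ty":0.2,"tz":0,"wx":0,"wy":0,"wz":0},{"fingers":0,"tx":0,"ty":0.3,"tz":0,"wx":0,"wy":0,"wz":0}]'
```

```text
t: 33.62
ee_pos: [616.8, -44.0, 33.7]
ee_rot: [-3.141, -0.0, -0.05]
force: [-0.2, 2.5, -0.8]
finger_gap: 0.5
gripper_force: 1.1
t: 33.88
ee_pos: [616.6, -48.1, 33.7]
ee_rot: [-3.142, -0.0, -0.05]
force: [0.4, 2.5, -0.1]
finger_gap: 0.5
gripper_force: 1.2
t: 34.12
ee_pos: [616.4, -51.1, 33.7]
ee_rot: [-3.142, 0.0, -0.05]
force: [-0.5, 2.5, -0.4]
finger_gap: 0.1
gripper_force: 1.2
```

```bash
for i in 1 ; do python3 -m jog '[{"fingers":0,"tx":0,"ty":0.2,"tz":0,"wx":0,"wy":0,"wz":0},{"fingers":0,"tx":0,"ty":0.3,"tz":0,"wx":0,"wy":0,"wz":0}]' | grep -E 'pos|^force'; done
python3 -m jog '[{"fingers":0,"tx":0,"ty":0.2,"tz":0,"wx":0,"wy":0,"wz":0},{"fingers":0,"tx":0,"ty":0.2,"tz":0,"wx":0,"wy":0,"wz":0}]'| grep -E 'pos|^force'
```

```text
ee_pos: [616.3, -54.1, 33.7]
force: [0.5, 1.7, -0.8]
ee_pos: [616.6, -54.9, 33.7]
force: [1.8, 6.5, -1.1]
```

```bash
python3 -m jog '[{"fingers":0,"tx":0,"ty":0.2,"tz":0,"wx":0,"wy":0,"wz":0},{"fingers":0,"tx":0,"ty":0.2,"tz":0,"wx":0,"wy":0,"wz":0}]'| grep -E 'pos|^force'
```

```text
ee_pos: [616.9, -55.1, 33.8]
force: [1.9, 13.7, -0.4]
```

The tray is home: force rose to 14 N with no more travel at tool y = -55. Next is the door, starting with its open angle and an arc for the fingertip.

```bash
cat > door.py <<'E'
from h import *
st=np.array([612,-78.]);q=-.05;R=np.array([[np.cos(q),-np.sin(q)],[np.sin(q),np.cos(q)]])
W=lambda p:st+R@np.array(p)
def tool(th,extra=0,h=12.,r=74):
    n=np.array([-np.sin(th),np.cos(th)]);e=np.array([np.cos(th),np.sin(th)])
    d=18+9*abs(n[0])+h*abs(n[1])+extra
    return W(np.array([-52,17])+r*e+d*n)
E
python3 -m jog '[{"fingers":0,"tx":0,"ty":-1,"tz":0,"wx":0,"wy":0,"wz":0},{"fingers":0,"tx":0,"ty":-3,"tz":-1,"wx":0,"wy":0,"wz":0},{"fingers":0,"tx":0,"ty":-3,"tz":-6,"wx":0,"wy":0,"wz":0},{"fingers":0,"tx":0,"ty":-3,"tz":-11,"wx":0,"wy":0,"wz":0},{"fingers":0,"tx":0,"ty":-3,"tz":-11,"wx":0,"wy":0,"wz":0}]'
python3 - <<'E'
from door import *
t=Cam('top');T2=lambda u,v:(255+u/4-.4,180+v/4-.4)
hg=W([-52,17]);print("hinge",hg)
for n,uv,z in(("tip",T2(181,328),60),("tongue",T2(185,352),38),("mid",T2(240,289),60)):
    p=t.onz(uv,z)[:2]-hg; l=R.T@p; print(n,np.linalg.norm(p),np.arctan2(l[1],l[0]))
for th in(2.2,2,1.8,1.6,1.4,1.2,1,.8,.6,.4,.2,.1,0): print(th,(tool(th)).round(0))
s=tool(2.2,25);print(s);rel(s[0],s[1],145,-.05)
E
```

```text
t: 35.5
ee_pos: [621.7, -27.9, 150.4]
ee_rot: [3.141, -0.012, -0.049]
force: [0.5, -0.1, -0.1]
finger_gap: 0.5
gripper_force: 0.0
hinge [560.91463234 -58.42232877]
tip 97.588627608892 2.230058216932733
tongue 105.74600705311686 2.3539852462341613
mid 50.78702946172936 2.2583348169229067
2.2 [493. -14.]
2 [505.  -1.]
1.8 [519.   9.]
1.6 [535.  16.]
1.4 [549.  20.]
1.2 [563.  22.]
1 [578.  20.]
0.8 [593.  16.]
0.6 [607.   8.]
0.4 [619.  -2.]
0.2 [629. -16.]
0.1 [633. -24.]
0 [636. -32.]
[472.42365964 -27.87647538]
pos [619.7 -27.8 147.3] t(cm) [-14.71   0.74   0.14] w [ 0.001 -0.006  0.001] gap 0.5 t 35.55
```

```bash
python3 -m jog '[{"fingers":0,"tx":-6,"ty":0.3,"tz":0,"wx":0,"wy":0,"wz":0},{"fingers":0,"tx":-12,"ty":0.8,"tz":0,"wx":0,"wy":0,"wz":0},{"fingers":0,"tx":-15,"ty":0.9,"tz":1,"wx":0,"wy":0,"wz":0},{"fingers":0,"tx":-15,"ty":0.9,"tz":6,"wx":0,"wy":0,"wz":0},{"fingers":0,"tx":-15,"ty":0.9,"tz":10.3,"wx":0,"wy":0,"wz":0}]'
python3 -m jog '[{"fingers":0,"tx":0,"ty":0,"tz":0,"wx":0,"wy":0,"wz":0},{"fingers":0,"tx":0,"ty":0,"tz":0,"wx":0,"wy":0,"wz":0}]'
python3 - <<'E'
from door import *
p=observe()['ee_pos'];print(p)
for th in(2.2,2,1.8,1.6,1.4,1.2,1,.8,.6,.4,.2,.1,0): 
    d=(R.T@(tool(th)-p[:2]))/10; print(th,d[0].round(1),-d[1].round(1))
E
```

```text
t: 36.17
ee_pos: [465.6, -29.3, 38.8]
ee_rot: [3.141, 0.001, -0.05]
force: [-1.1, -0.2, 0.5]
finger_gap: 0.4
gripper_force: 0.0
t: 36.42
ee_pos: [467.4, -29.5, 41.0]
ee_rot: [3.141, 0.0, -0.05]
force: [0.2, -0.4, -0.3]
finger_gap: 0.1
gripper_force: 0.0
[467.43000947 -29.53133205  41.00150005]
2.2 2.5 -1.7
2 3.6 -3.0
1.8 4.9 -4.1
1.6 6.5 -4.9
1.4 7.9 -5.4
1.2 9.3 -5.6
1 10.8 -5.5
0.8 12.3 -5.2
0.6 13.7 -4.5
0.4 15.0 -3.5
0.2 16.1 -2.1
0.1 16.5 -1.4
0 16.9 -0.6
```

```bash
python3 -m jog '[{"fingers":0,"tx":1.2,"ty":-0.8,"tz":0,"wx":0,"wy":0,"wz":0},{"fingers":0,"tx":2.5,"ty":-1.7,"tz":0,"wx":0,"wy":0,"wz":0},{"fingers":0,"tx":3.6,"ty":-3,"tz":0,"wx":0,"wy":0,"wz":0},{"fingers":0,"tx":4.9,"ty":-4.1,"tz":0,"wx":0,"wy":0,"wz":0},{"fingers":0,"tx":6.5,"ty":-4.9,"tz":0,"wx":0,"wy":0,"wz":0}]'
python3 -m jog '[{"fingers":0,"tx":1.4,"ty":-0.5,"tz":0,"wx":0,"wy":0,"wz":0},{"fingers":0,"tx":2.8,"ty":-0.7,"tz":0,"wx":0,"wy":0,"wz":0},{"fingers":0,"tx":4.3,"ty":-0.6,"tz":0,"wx":0,"wy":0,"wz":0}]'
python3 - <<'E'
from door import *
t=Cam("top");s=Cam("side");rel(620,-2,42,-.05)
cv2.imwrite("pics/d.png",np.vstack([cv2.resize(c.img[y:y+75,x:x+100,::-1],(400,300),interpolation=cv2.INTER_CUBIC) for c,x,y in((s,260,215),(t,265,185))]))
E
```

```text
t: 37.05
ee_pos: [535.5, 17.1, 40.6]
ee_rot: [3.142, 0.0, -0.049]
force: [-1.0, -0.0, 0.4]
finger_gap: 0.5
gripper_force: 0.6
t: 37.42
ee_pos: [578.3, 20.0, 40.3]
ee_rot: [-3.141, 0.001, -0.05]
force: [-2.8, -0.2, -0.1]
finger_gap: 0.3
gripper_force: 1.1
pos [580.3  19.7  41. ] t(cm) [ 4.07  1.97 -0.09] w [-0.    -0.003 -0.   ] gap 0.4 t 37.525
```

View pics/d.png

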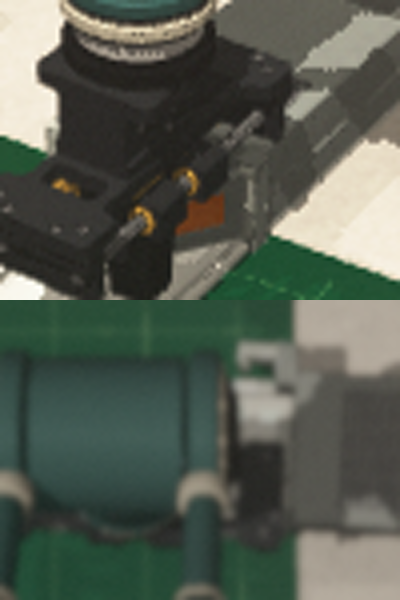

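The door is following: the panel shows at about (215,220) in the upper half, and contact is about 3 N. I keep going round the arc.

```bash
python3 -m jog '[{"fingers":0,"tx":1.5,"ty":0.3,"tz":0,"wx":0,"wy":0,"wz":0},{"fingers":0,"tx":2.9,"ty":1,"tz":0,"wx":0,"wy":0,"wz":0},{"fingers":0,"tx":4.2,"ty":2,"tz":0,"wx":0,"wy":0,"wz":0},{"fingers":0,"tx":4.8,"ty":2.7,"tz":0,"wx":0,"wy":0,"wz":0},{"fingers":0,"tx":5.2,"ty":3.4,"tz":0,"wx":0,"wy":0,"wz":0}]'
python3 -m jog '[{"fingers":0,"tx":0.3,"ty":0.3,"tz":0,"wx":0,"wy":0,"wz":0},{"fingers":0,"tx":0.5,"ty":0.6,"tz":0,"wx":0,"wy":0,"wz":0}]'
python3 - <<'E'
from door import *
p=observe()['ee_pos']
for th in(.2,.1,0):print(th,R.T@(tool(th)-p[:2]))
E
```

```text
t: 38.15
ee_pos: [628.8, -17.2, 40.8]
ee_rot: [-3.141, -0.001, -0.05]
force: [-1.9, 2.5, 1.1]
finger_gap: 0.4
gripper_force: 1.1
t: 38.4
ee_pos: [632.8, -22.9, 40.7]
ee_rot: [-3.141, 0.0, -0.05]
force: [-1.8, 1.6, -0.1]
finger_gap: 0.4
gripper_force: 1.1
0.2 [-3.75528012  6.53519006]
0.1 [ 0.539167   -1.01412806]
0 [ 3.98757665 -9.08628733]
```

Now the latch: small steps along the tool's y, watching the force.

```bash
python3 -m jog '[{"fingers":0,"tx":0,"ty":0.15,"tz":0,"wx":0,"wy":0,"wz":0},{"fingers":0,"tx":0.1,"ty":0.3,"tz":0,"wx":0,"wy":0,"wz":0}]'| grep -E 'pos|^force'
python3 -m jog '[{"fingers":0,"tx":0,"ty":0.15,"tz":0,"wx":0,"wy":0,"wz":0},{"fingers":0,"tx":0.1,"ty":0.2,"tz":0,"wx":0,"wy":0,"wz":0}]'| grep -E 'pos|^force'
python3 -m jog '[{"fingers":0,"tx":0,"ty":0.1,"tz":0,"wx":0,"wy":0,"wz":0},{"fingers":0,"tx":0,"ty":0.2,"tz":0,"wx":0,"wy":0,"wz":0}]'| grep -E 'pos|^force'
```

```text
ee_pos: [633.2, -24.6, 40.6]
force: [-2.8, 9.2, 2.0]
ee_pos: [633.5, -25.5, 40.6]
force: [-5.2, 10.2, 3.7]
ee_pos: [633.8, -26.8, 40.7]
force: [-2.8, 12.5, 2.1]
```

```bash
python3 -m jog '[{"fingers":0,"tx":0,"ty":0.1,"tz":0,"wx":0,"wy":0,"wz":0},{"fingers":0,"tx":0,"ty":0.15,"tz":0,"wx":0,"wy":0,"wz":0}]'| grep -E 'pos|^force'
```

```text
ee_pos: [634.2, -28.9, 40.8]
force: [-0.1, 2.2, 0.3]
```

```bash
python3 -m jog '[{"fingers":0,"tx":0,"ty":0.1,"tz":0,"wx":0,"wy":0,"wz":0},{"fingers":0,"tx":0,"ty":0.2,"tz":0,"wx":0,"wy":0,"wz":0}]'| grep -E 'pos|^force'
python3 -m jog '[{"fingers":0,"tx":0,"ty":0.1,"tz":0,"wx":0,"wy":0,"wz":0},{"fingers":0,"tx":0,"ty":0.15,"tz":0,"wx":0,"wy":0,"wz":0}]'| grep -E 'pos|^force'
```

```text
ee_pos: [634.6, -31.0, 40.8]
force: [-0.1, 14.8, 0.4]
ee_pos: [634.6, -31.1, 40.8]
force: [-0.0, 17.9, 0.6]
```

The latch passed: force peaked at 12.5 N, fell to 2 N, then rose stiffly at the stop. I back off and touch again to check the door stays shut.

```bash
python3 -m jog '[{"fingers":0,"tx":0,"ty":-0.5,"tz":0,"wx":0,"wy":0,"wz":0},{"fingers":0,"tx":0,"ty":-1.5,"tz":0,"wx":0,"wy":0,"wz":0},{"fingers":0,"tx":0,"ty":-2,"tz":0,"wx":0,"wy":0,"wz":0},{"fingers":0,"tx":0,"ty":-2,"tz":0,"wx":0,"wy":0,"wz":0},{"fingers":0,"tx":0,"ty":-2,"tz":0,"wx":0,"wy":0,"wz":0}]'| grep -E 'pos|^force'
python3 -m jog '[{"fingers":0,"tx":0,"ty":0,"tz":0,"wx":0,"wy":0,"wz":0},{"fingers":0,"tx":0,"ty":0,"tz":0,"wx":0,"wy":0,"wz":0},{"fingers":0,"tx":0,"ty":0.7,"tz":0,"wx":0,"wy":0,"wz":0},{"fingers":0,"tx":0,"ty":1.2,"tz":0,"wx":0,"wy":0,"wz":0},{"fingers":0,"tx":0,"ty":1.5,"tz":0,"wx":0,"wy":0,"wz":0}]'| grep -E 'pos|^force|gripper'
python3 -m jog '[{"fingers":0,"tx":0,"ty":0.1,"tz":0,"wx":0,"wy":0,"wz":0},{"fingers":0,"tx":0,"ty":0.1,"tz":0,"wx":0,"wy":0,"wz":0}]'| grep -E 'pos|^force|gripper'
python3 -m jog '[{"fingers":0,"tx":0,"ty":0.1,"tz":0,"wx":0,"wy":0,"wz":0},{"fingers":0,"tx":0,"ty":0.1,"tz":0,"wx":0,"wy":0,"wz":0}]'| grep -E 'pos|^force|gripper'
python3 -m jog '[{"fingers":0,"tx":0,"ty":0.1,"tz":0,"wx":0,"wy":0,"wz":0},{"fingers":0,"tx":0,"ty":0.1,"tz":0,"wx":0,"wy":0,"wz":0}]'| grep -E 'pos|^force|gripper'
```

```text
ee_pos: [635.3, -15.2, 40.7]
force: [0.5, -0.1, -0.5]
ee_pos: [634.5, -30.3, 40.7]
force: [0.6, 3.2, 0.0]
gripper_force: 1.6
ee_pos: [634.6, -30.7, 40.7]
force: [0.1, 2.2, -0.7]
gripper_force: 1.0
ee_pos: [634.6, -30.8, 40.7]
force: [1.5, 5.0, 0.1]
gripper_force: 2.7
ee_pos: [634.6, -30.9, 40.7]
force: [1.2, 9.1, -0.9]
gripper_force: 4.3
```

The door holds shut on touch, so it is latched. Next is the button: I triangulate its height, then go above it.

```bash
python3 -m jog '[{"fingers":0,"tx":0,"ty":-1,"tz":0,"wx":0,"wy":0,"wz":0},{"fingers":0,"tx":0,"ty":-2,"tz":-2,"wx":0,"wy":0,"wz":0},{"fingers":0,"tx":0,"ty":-2,"tz":-8,"wx":0,"wy":0,"wz":0},{"fingers":0,"tx":0,"ty":-2,"tz":-13,"wx":0,"wy":0,"wz":0},{"fingers":0,"tx":0,"ty":-2,"tz":-13,"wx":0,"wy":0,"wz":0}]'| grep -E 'pos|^force'
python3 - <<'E'
from door import *
t=Cam("top");s=Cam("side")
def blob(c,x0,y0,x1,y1,lo):
    g=c.img[y0:y1,x0:x1].min(2);m=(g>lo).astype(np.uint8);k,l,st,ce=cv2.connectedComponentsWithStats(m)
    for i in range(1,k):
        if st[i,4]>8: print(st[i]+[x0,y0,0,0,0],(ce[i]+[x0,y0]).round(1))
blob(t,400,222,426,245,165);blob(s,345,188,378,215,165)
X=tri(t,(412.6,234.6),s,(361.3,200.6));print("button",X,R.T@(X[:2]-st))
rel(X[0],X[1],150,-.05)
E
```

```text
ee_pos: [639.6, -13.0, 178.7]
force: [0.6, 0.3, 0.4]
[345 188  33  16 401] [362.5 193.8]
button [ 570.40059932 -272.88148562   95.04483425] [ -31.8073975  -196.71703799]
pos [635.9 -12.8 172.6] t(cm) [-5.26 26.29  2.26] w [ 0.    -0.003  0.001] gap 0.4 t 42.625
```

```bash
python3 -m jog '[{"fingers":0,"tx":-1,"ty":5.3,"tz":0,"wx":0,"wy":0,"wz":0},{"fingers":0,"tx":-2,"ty":10.6,"tz":0,"wx":0,"wy":0,"wz":0},{"fingers":0,"tx":-3,"ty":16,"tz":0,"wx":0,"wy":0,"wz":0},{"fingers":0,"tx":-4.2,"ty":21.5,"tz":1,"wx":0,"wy":0,"wz":0},{"fingers":0,"tx":-5.3,"ty":26.3,"tz":2,"wx":0,"wy":0,"wz":0}]'| grep -E 'pos|^force'
python3 -m jog '[{"fingers":0,"tx":0,"ty":0,"tz":1,"wx":0,"wy":0,"wz":0},{"fingers":0,"tx":0,"ty":0,"tz":2.5,"wx":0,"wy":0,"wz":0},{"fingers":0,"tx":0,"ty":0,"tz":2.5,"wx":0,"wy":0,"wz":0}]'| grep -E 'pos|^force'
python3 -c "
from h import *
rel(570.5,-272.5,115,-.05)"
```

```text
ee_pos: [567.3, -274.1, 148.4]
force: [-0.3, 1.0, -0.2]
ee_pos: [567.9, -270.7, 122.8]
force: [-0.8, 0.3, 0.4]
pos [ 567.9 -270.7  122.8] t(cm) [0.27 0.17 0.78] w [-0.002  0.005  0.002] gap 0.5 t 43.625
```

```bash
python3 -m jog '[{"fingers":0,"tx":0.3,"ty":0.2,"tz":0.4,"wx":0,"wy":0,"wz":0},{"fingers":0,"tx":0.3,"ty":0.2,"tz":0.8,"wx":0,"wy":0,"wz":0}]'| grep -E 'pos|^force'
python3 -m jog '[{"fingers":0,"tx":0,"ty":0,"tz":0.3,"wx":0,"wy":0,"wz":0},{"fingers":0,"tx":0,"ty":0,"tz":0.4,"wx":0,"wy":0,"wz":0}]'| grep -E 'pos|^force'
python3 -m jog '[{"fingers":0,"tx":0,"ty":0,"tz":0.2,"wx":0,"wy":0,"wz":0},{"fingers":0,"tx":0,"ty":0,"tz":0.2,"wx":0,"wy":0,"wz":0}]'| grep -E 'pos|^force'
```

```text
ee_pos: [573.3, -274.7, 118.1]
force: [-0.7, 0.1, -0.5]
ee_pos: [572.6, -274.9, 114.0]
force: [-0.3, 1.3, 1.0]
ee_pos: [572.6, -275.0, 112.1]
force: [0.3, 0.9, 2.7]
```

```bash
python3 -m jog '[{"fingers":0,"tx":0,"ty":0,"tz":0.2,"wx":0,"wy":0,"wz":0},{"fingers":0,"tx":0,"ty":0,"tz":0.3,"wx":0,"wy":0,"wz":0}]'| grep -E 'pos|^force'
python3 -m jog '[{"fingers":0,"tx":0,"ty":0,"tz":0.1,"wx":0,"wy":0,"wz":0},{"fingers":0,"tx":0,"ty":0,"tz":0.2,"wx":0,"wy":0,"wz":0},{"fingers":0,"tx":0,"ty":0,"tz":0.2,"wx":0,"wy":0,"wz":0}]'| grep -E 'pos|^force'
```

```text
ee_pos: [572.7, -275.2, 109.4]
force: [-0.6, 3.5, 8.5]
ee_pos: [572.7, -275.2, 109.2]
force: [-4.5, 3.9, 14.7]
```

The button bottomed out: 6 mm of travel and a stiff 15 N. I lift off and check the scene.

```bash
python3 -m jog '[{"fingers":0,"tx":0,"ty":0,"tz":-1,"wx":0,"wy":0,"wz":0},{"fingers":0,"tx":0,"ty":0,"tz":-5,"wx":0,"wy":0,"wz":0},{"fingers":0,"tx":0,"ty":0,"tz":-11,"wx":0,"wy":0,"wz":0},{"fingers":0,"tx":-5,"ty":5,"tz":-13,"wx":0,"wy":0,"wz":0},{"fingers":0,"tx":-9,"ty":10,"tz":-13,"wx":0,"wy":0,"wz":0}]'| grep -E 'pos|^force'
python3 -m jog '[{"fingers":0,"tx":-4,"ty":5,"tz":0,"wx":0,"wy":0,"wz":0},{"fingers":0,"tx":-8,"ty":10,"tz":0,"wx":0,"wy":0,"wz":0},{"fingers":0,"tx":-12,"ty":15,"tz":0,"wx":0,"wy":0,"wz":0},{"fingers":0,"tx":-12,"ty":15,"tz":0,"wx":0,"wy":0,"wz":0},{"fingers":0,"tx":-12,"ty":15,"tz":0,"wx":0,"wy":0,"wz":0}]'| grep -E 'pos|^force'
python3 - <<'E'
from door import *
t=Cam("top");s=Cam("side")
for c in(t,s):
    a=cv2.imread("pics/top0.png" if c is t else "pics/side0.png")[:,:,::-1]
    m=cv2.morphologyEx(orange(c),cv2.MORPH_CLOSE,np.ones((3,3)));k,l,q,ce=cv2.connectedComponentsWithStats(m)
    for i in range(1,k):
        if q[i,4]>8: print(q[i],ce[i].round(1),c.onz(ce[i],11).round(0))
    # door: mean abs change along predicted panel-top line, shut vs. open(2.2)
    for th in(0,2.2,.15):
        pts=[c.proj(np.r_[W([-52+r*np.cos(th),17+r*np.sin(th)]),60])[0].round().astype(int) for r in range(30,100,10)]
        print(th,[c.img[p[1],p[0]].tolist() for p in pts])
E
```

```text
ee_pos: [485.5, -362.8, 238.5]
force: [0.5, -0.4, 0.3]
ee_pos: [357.5, -505.4, 235.4]
force: [0.5, 0.7, 0.5]
[396 143  46  31 600] [414.7 157.9] [ 797. -299.   11.]
[380 276  16  15 118] [384.9 282.9] [ 448. -208.   11.]
[381 296  14  16 115] [387.9 301.1] [ 399. -215.   11.]
0 [[148, 147, 137], [134, 132, 123], [129, 127, 118], [128, 126, 117], [132, 131, 122], [135, 134, 125], [130, 130, 121]]
2.2 [[46, 78, 59], [46, 78, 58], [45, 79, 60], [43, 76, 57], [44, 79, 59], [44, 78, 58], [46, 81, 59]]
0.15 [[167, 165, 154], [174, 172, 161], [150, 146, 135], [154, 152, 140], [155, 152, 141], [155, 153, 142], [153, 151, 140]]
[498 112   2   5   9] [498.6 114.2] [  461. -1301.    11.]
[273 189  36  24 371] [290.3 201.3] [ 796. -302.   11.]
[384 250  19  15 128] [393.2 257.1] [ 449. -207.   11.]
[301 254  14  12  97] [307.5 259.8] [616. -94.  11.]
[408 257  22  16  97] [418.6 262.9] [ 389. -216.   11.]
0 [[160, 160, 145], [144, 143, 128], [162, 162, 145], [134, 132, 119], [118, 115, 103], [144, 143, 128], [119, 118, 105]]
2.2 [[132, 131, 115], [130, 126, 112], [101, 98, 87], [98, 98, 87], [61, 89, 66], [41, 90, 57], [45, 94, 60]]
0.15 [[107, 106, 95], [106, 104, 93], [119, 118, 103], [215, 211, 190], [218, 213, 193], [220, 216, 195], [225, 219, 200]]
```

```bash
python3 -c "
from door import *
s=Cam('side');print(s.proj(np.r_[W([-28,20]),38]),observe()['t']);print(ctrl.job_done())"
```

```text
[[310.98315243 262.9451214 ]] 46.4
the job is handed in; nothing more can be done
None
```

The job is done and handed in at about 46 s: both square boards are flat in the bin, three oblong boards (the only ones on the bench) are flat in the tray, the tray is home, the door is latched, and the start button was pressed last.

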